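# Set a geared shaft up for a run-out check

## Robot

A 6-joint arm with a two-finger parallel gripper is mounted at the origin on a cart in front of the work surface, level with it; the furniture and walls round the work are solid. World frame = base frame: x ahead of the robot, y to its left, z up, the work surface at z = 0. Lengths are in m, angles in rad, forces in N, time in s.
With the tool pointing down it reaches from about 0.3 to 0.875 m from the base axis. Payload 6.4 kg.
Tool frame: the origin (TCP) lies between the finger pads, 19 mm behind the fingertips; this is the grasp point; z points along the fingers, y is the line along which they close (so a half turn about z gives the same grasp; the last joint's range is limited). The gripper opens to 85 mm and grips with 20 to 120 N. Pads are 22 mm wide; open, the fingers measure 114 mm over their backs; the gripper's body (76 mm by 85 mm) begins 54 mm behind the grasp point. The pads swing forward as they close: fully open they stand 13 mm farther back than shut.
Start: joints at [-1.513, 0.181, 1.607, -0, 1.354, -0.206], TCP at [0.15, -0.555, 0.25] pointing down, gripper open.
Joint ranges: [-2.99, 2.99], [-0.89, 2.07], [0.3, 2.58], [-1.14, 4.28], [0, 2.63], [-3.12, 3.12]. Speed limits (rad/s): [2.57, 2.57, 3.01, 3.14, 3.14, 3.14].

## Interface

Orientations are given as a 3x3 rotation matrix whose columns are the frame's x, y, z axes.
In Python, from workcell import ctrl gives the robot as it stands.
- The arm moves only by the shell command python3 -m creep 'ROWS'. ROWS is a JSON object of lists of equal length, an entry for each row: "slide": the shift along the tool's x, y, z normalised to -1 to 1, where 1 is 2 cm, a list of three; "rot": the turn, a rotation vector about the tool's x, y, z normalised to -1 to 1, where 1 is 5 degrees, a list of three; "claw": the opening, from 0 (shut) to 1 (fully open). A call has 1 to 5 rows; each row shifts and turns the commanded pose from where the row before left it, along the tool's axes as they then stand; what a row does not reach is not made up. A row lasts 1/10 s, in which the tool goes at most 50 mm and 8.59 degrees, less where a joint would pass 70% of its speed; a pose out of reach is approached as far as the arm can. A call with a number of a shift or a turn outside -1 to 1 is refused whole. A call with a gripper value outside its range is refused whole. The fingers move at their own pace and stop on an object; the grip force is fixed at half the most. Time passes only in rows, so rows that do not move let the fingers close. It gives the time, the measured TCP pose, the force, the opening and the grip force at its end, in the units of the state.
- ctrl.sense(): the state, without advancing time (a new reading comes with each control period).
- ctrl.snapshot(name): name is "scene" or "top"; returns a dict with "pixels" (420x560x3 uint8, red, green, blue), "fx", "fy", "cx", "cy" (pixels), "dist" ([k1, k2, p1, p2, k3] as OpenCV has them; the pictures are not rectified), "R" (3x3) and "t" (3): a world point X has camera coordinates R X + t. Camera axes: x right, y down, z forward; pixel columns grow to the right and rows downward; lengths in m; the calibration is good to about 2 mm. A picture is of the moment at which its call begins. There is no depth.
- ctrl.sign_off(): hands the job in; it is judged then, once.
Trained networks look in the newest picture that a camera, given by its name, has taken for a name from the list of things; names that differ only in an ending like _2 or _b are one class to them, and where a whole thing is asked for, a point or a joint stands for the part that bears it (a point fixed in the world has none). Each returns a list of dicts, best first, with "confidence" (0 to 1); they miss things now and then, are a little off and sometimes report something else, mostly with a low value. They report only what shows in the picture. A call takes as long as a camera call. They do not tell look-alikes from the thing itself.
- ctrl.boxes_of(label, camera): "xy" ([column, row] as shares, 0 to 1, of the picture: columns of its width, rows of its height, amid what is visible of it).
- ctrl.regions_of(label, camera): "region" (420x560 bool, what is visible of it) and "xy" ([column, row] as shares, 0 to 1, of the picture: columns of its width, rows of its height, amid what is visible of it).
- ctrl.tip_of(label, camera): "xy" ([column, row] as shares, 0 to 1, of the picture: columns of its width, rows of its height: a listed point, or the origin of a listed thing).
The state is a dict: "time": time; "q": joint angles; "qvel": joint speeds; "joint_torque": joint torques, N m; "tool_pos": TCP position; "tcp_rot": TCP orientation; "contact_force": force on the tool from outside, world axes, zero at the start; "ft_torque": the same for the moment, N m; "opening": finger opening in m; "grasp_force": force on a finger pad.
Only numpy, scipy, OpenCV 4.12 (cv2) and the standard library are available. Lean on these libraries where they do the work, as an engineer would, in place of code of your own. Each camera call takes 0.05 s, during which the arm holds its last target. There are 200 camera calls.

## Task

Set the geared shaft up for its run-out check on the L-shaped bed: first stand the two tall V-blocks upright in the middle of the two pads on the bed's long arm, their Vs in line along that arm, then lay the shaft in both Vs so that its gear hangs free midway between them and its flange end is at the bed's corner, where the short arm joins. Only after that, stand the dial gauge in the middle of the pad on the short arm with its plunger pointing squarely at the rim of the flange, about a centimetre short of touching it. Leave the two low V-blocks where they are, and set everything down gently without dropping or tipping it.

Things in the scene. Friction and masses are not known exactly. Their poses are not given: they have to be found in the camera images.
- bed: Fixed L-shaped dark steel bed, 16 mm thick, with 3 bright pads, tops at z 22. Origin on its underside between the V-block pads. Long arm along y: x -50..50, y -175..125; short arm to +x at its -y end: x to 165, y -183..-73. V-block pads (70 x 52) centred at x 0, y +85 and -85; gauge pad (72 x 68) at x 116, y -128. Shaft's place: along y over x 0, gear at y 0, flange at y -128, axis z 74.7. All mm.
- tall_vblock_1: One of two like tall steel V-blocks, 50 (x) x 32 (y) x 58 mm high, 0.5 kg, loose. Origin: centre of underside, z up. The 90 degree V, 36 mm wide at the top, runs along y; an 18 mm shaft in it lies with its axis 52.7 mm above the underside. Grasp across the 32 mm (closing along y), TCP 36 mm above the underside. Either block on either V-block pad, either way round.
- tall_vblock_2: The other tall V-block, the same as tall_vblock_1; same origin and axes.
- low_vblock_1: One of two low steel V-blocks, 45 x 32 x 30 mm high, about half as tall as the tall ones: the gear would foul the bed in these. Loose; leave it standing. Origin at the centre of the underside, z up.
- low_vblock_2: The other low V-block, the same as low_vblock_1; leave it standing.
- rotor: Geared shaft, loose, 0.7 kg, 18 mm diameter, lying level along its own y; may roll about y. Origin on its axis at mid-gear. Gear: 80 mm diameter, y -7.5..7.5. Flange: plain disc of 36 mm diameter at the -y end, y -136..-120. Other end: 14 mm with keyway, to y 140. Grasp the gear from above across its 15 mm (closing along y), TCP 33 mm above the axis: tips stay clear of the shaft.
- cradle: Fixed wooden cradle that holds the shaft at the start: board 84 (x) x 170 (y) x 12 mm with V-notched uprights, 60 mm wide, 14 mm thick, 62 mm high, at y -66 and +66 mm. Origin: centre of underside. The shaft lies along its y, axis 57 mm above the bench.
- gauge: Dial gauge on its stand, loose, 0.5 kg, upright. Base 50 (x) x 46 (y) x 34 mm; post with a clamp block on top (22 x, 18 y, z 84..114 mm); white dial of 41 mm, face up, on the -x side, level plunger pointing to -x. Origin: centre of the base's underside, z up. Grasp the clamp block across its 18 mm from above (closing along y), TCP 100 mm above the underside.
- flange (a point): Centre of the flange on the shaft's axis, at (0, -128, 0) mm in the shaft's frame; the rim is 18 mm from it.
- gauge_tip (a point): Ball tip of the gauge's plunger, at (-86, 0, 52.7) mm in the gauge's frame; its axes are the gauge's. With the gauge centred on its pad and square to the bed, and the shaft in the tall V-blocks, the tip is level with the shaft's axis and 12 mm short of the flange's rim.
Things that resemble listed ones, but are neither listed nor needed, are in the scene too. What is shaped like the tall_vblock_1 but red is not meant.

How it is judged:
By the outcome, as a careful person would: the job done as asked, in the order asked, and still so for the second after the job is handed in, with the robot touching nothing.
It also fails if it takes over 93 s, if anything falls off the work surface, if the arm or the gripper's body presses on something with over 40 N, if the wrist force passes 120 N, or if a joint passes its speed limit or range.

## Working session

There is one attempt and no reset: what is moved stays moved. The work goes in short steps, Python scripts to look and compute and a shell command to move; the robot and the scene stay as the last step left them, time stands still between calls to the robot, and variables do not carry over. Pictures are saved under pics/ and viewed, at most 14 in all, crops included, and the job is handed in when it is done.

```bash
mkdir -p pics; ls; python3 - <<'E'
from workcell import ctrl
import cv2
for n in("scene","top"):
    s=ctrl.snapshot(n); cv2.imwrite(f"pics/{n}0.png",s["pixels"][:,:,::-1])
    print(n,s["fx"],s["cx"],s["cy"],s["dist"],s["R"],s["t"])
    for l in("tall_vblock_1","low_vblock_1","rotor","cradle","gauge","bed","flange","gauge_tip"):
        print(l,[(round(d["confidence"],2),round(d["xy"][0]*560),round(d["xy"][1]*420)) for d in ctrl.tip_of(l,n)])
E
```

```text
pics
scene 420.1848003327274 280.450894489072 213.5488027437178 [-0.08838873  0.          0.          0.          0.        ] [[ 0.88346482 -0.46810126  0.01926442]
 [-0.2290976  -0.46752112 -0.85377883]
 [ 0.40866147  0.74987013 -0.52027934]] [-0.50647845  0.17401601  1.17566216]
tall_vblock_1 [(0.79, 271, 287), (0.77, 304, 273), (0.77, 364, 294), (0.7, 312, 329)]
low_vblock_1 [(0.69, 329, 297), (0.53, 287, 311)]
rotor []
cradle []
gauge [(0.97, 347, 270)]
bed []
flange []
gauge_tip [(0.67, 365, 244)]
top 469.89792784970916 278.9369312954095 207.5477154057081 [0.02264257 0.         0.         0.         0.        ] [[-0.02060077 -0.99977751  0.00453244]
 [-0.99774621  0.02026892 -0.06396615]
 [ 0.06386005 -0.00583998 -0.99794178]] [-0.00830675  0.5651598   1.43532596]
tall_vblock_1 [(0.74, 416, 251), (0.6, 398, 186), (0.54, 353, 256), (0.52, 352, 219), (0.23, 142, 215)]
low_vblock_1 [(0.76, 388, 257), (0.52, 388, 213)]
rotor [(0.73, 138, 259)]
cradle [(0.97, 145, 259)]
gauge [(0.78, 366, 185)]
bed [(0.58, 267, 227), (0.5, 353, 224)]
flange [(0.8, 143, 216), (0.41, 366, 182)]
gauge_tip [(0.64, 359, 154), (0.44, 353, 223)]
```

View pics/scene0.png

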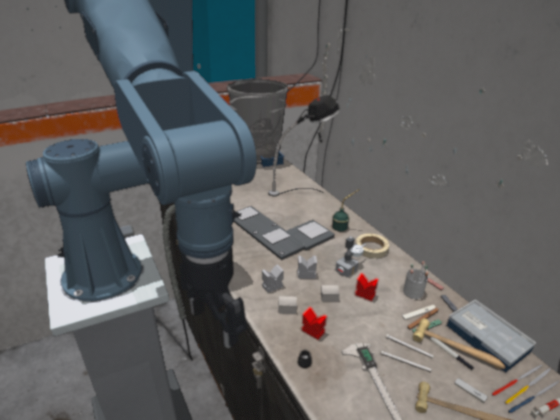

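View pics/top0.png

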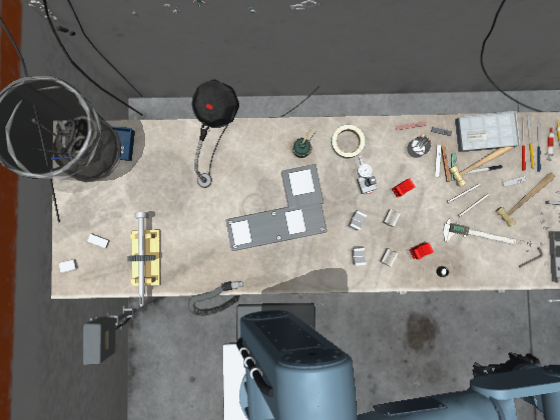

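Scene: the tall grey blocks are at top px (358,219) and (359,256), and the low ones at (392,217) and (388,257). The red decoys are at (403,187) and (421,251). The gauge is at (366,182), with a cup look-alike at (418,147). The rotor in its cradle is at (141,258), flange at row 215. The bed pads are at (240,232), (294,221) and (302,182). Next I fit poses and check the choice in one close crop.

```bash
cat > h.py <<'E'
import numpy as np, cv2
from scipy.optimize import minimize
from workcell import ctrl
def Rz(a): c,s=np.cos(a),np.sin(a); return np.array([[c,-s,0],[s,c,0],[0,0,1]])
def proj(s,X):
    K=np.array([[s["fx"],0,s["cx"]],[0,s["fy"],s["cy"]],[0,0,1]])
    return cv2.projectPoints(np.asarray(X,float).reshape(-1,1,3),cv2.Rodrigues(np.array(s["R"]))[0],np.array(s["t"],float),K,np.array(s["dist"],float))[0][:,0]
def unproj(s,uv,z):
    K=np.array([[s["fx"],0,s["cx"]],[0,s["fy"],s["cy"]],[0,0,1]]); R=np.array(s["R"])
    p=cv2.undistortPoints(np.array(uv,float).reshape(-1,1,2),K,np.array(s["dist"],float))[:,0]
    d=np.c_[p,np.ones(len(p))]@R; c=-R.T@np.array(s["t"]); return c+d*((z-c[2])/d[:,2])[:,None]
def box(x0,x1,y0,y1,z0,z1): return np.array([[x,y,z] for x in(x0,x1) for y in(y0,y1) for z in(z0,z1)])/1e3
def cyl(r,y0,y1): a=np.arange(0,2*np.pi,.2); return np.array([[r*np.cos(t),y,r*np.sin(t)] for t in a for y in(y0,y1)])/1e3
V=lambda h,w=50,g=18:[np.vstack([box(-w/2,w/2,-16,16,0,h-g)]),box(-w/2,-g,-16,16,0,h),box(g,w/2,-16,16,0,h)]+[np.array([[a*w/2,y,z] for a,z in((1,0),(-1,0)) for y in(-16,16)]+[[sg*g,y,h] for y in(-16,16)]+[[0,y,h-g] for y in(-16,16)])/[1e3]*3 if 0 else box(-w/2,w/2,-16,16,0,h-g) for sg in(1,)]
disc=np.array([[-41+20.5*np.cos(t),20.5*np.sin(t),z] for t in np.arange(0,6.28,.3) for z in(46,60)])/1e3
M={"tall":V(58),"rotor":[cyl(9,-120,110),cyl(7,110,140),cyl(40,-7.5,7.5),cyl(18,-136,-120)],
   "gauge":[box(-25,25,-23,23,0,34),box(-11,11,-9,9,34,114)]}
S=4
def render(s,parts,p,z=0):
    im=np.zeros((420*S,560*S),np.uint8)
    for P in parts:
        uv=proj(s,P@Rz(p[2]).T+[p[0],p[1],z]); h=cv2.convexHull(((uv+.5)*S).astype(np.float32))
        cv2.fillConvexPoly(im,np.round(h*16).astype(int),1,shift=4)
    return cv2.resize(im.astype(np.float32),(560,420),interpolation=cv2.INTER_AREA)
def fit(obs,parts,p0,z=0):
    # obs: list of (snap, mask)
    f=lambda p: sum(((render(s,parts,p,z)-m)**2).sum() for s,m in obs)
    best=None
    for dy in(-.3,0,.3):
        q=np.array(p0)+[0,0,dy]
        r=minimize(f,q,method="Nelder-Mead",options=dict(initial_simplex=q+np.array([[0,0,0],[.01,0,0],[0,.01,0],[0,0,.2]]),xatol=2e-4,fatol=.1))
        if best is None or r.fun<best.fun: best=r
    return best.x,best.fun,sum(m.sum() for s,m in obs)
def go(x,y,z,yaw):
    """remaining shift along the tool axes (2 cm units; pre- and post-turn) and turn (5 deg units), tool down, tool y along yaw+90"""
    st=ctrl.sense(); R=np.array(st["tcp_rot"]); d=np.array([x,y,z])-st["tool_pos"]
    best=min((yaw+k*np.pi for k in range(-3,4)),key=lambda a:np.linalg.norm(cv2.Rodrigues(R.T@(Rz(a)@np.diag([1,-1,-1.])))[0]))
    T=Rz(best)@np.diag([1,-1,-1.])
    print("t",round(st["time"],2),"pos",np.round(st["tool_pos"],4),"q",np.round(st["q"],2),"open",round(st["opening"],4),"F",np.round(st["contact_force"],1))
    print("now-axes slide",np.round(R.T@d/.02,2),"post-turn slide",np.round(T.T@d/.02,2),"rot",np.round(cv2.Rodrigues(R.T@T)[0].ravel()/np.radians(5),2))
E
cat > m.py <<'E'
from h import *
top=ctrl.snapshot("top"); I=top["pixels"]
tops={l:ctrl.regions_of(l,"top") for l in("tall_vblock_1","rotor","gauge","bed")}
sc=ctrl.snapshot("scene"); scs={l:ctrl.regions_of(l,"scene") for l in("tall_vblock_1","gauge")}
for l in tops: print(l,[(round(d["confidence"],2),np.round(np.array(d["xy"])*[560,420]),d["region"].sum()) for d in tops[l]])
for l in scs: print("sc",l,[(round(d["confidence"],2),np.round(np.array(d["xy"])*[560,420]),d["region"].sum()) for d in scs[l]])
# bed pads
g=I.min(2).astype(float); pts=[]
for c in((240,232),(294,221),(302,182)):
    w=np.zeros_like(g); x,y=c; sl=np.s_[y-19:y+20,x-19:x+20]
    w[sl]=np.clip((g[sl]-150)/80,0,1); n,L,st,_=cv2.connectedComponentsWithStats((w>0).astype(np.uint8)); w*=L==1+st[1:,4].argmax()
    r,cc=np.mgrid[:420,:560]; pts.append([(w*cc).sum()/w.sum(),(w*r).sum()/w.sum()]); print("pad",pts[-1],w.sum())
P=unproj(top,pts,.022)[:,:2]; B=np.array([[0,.085],[0,-.085],[.116,-.128]])
from scipy.spatial.transform import Rotation as Ro
Pc=P-P.mean(0);Bc=B-B.mean(0); a=np.arctan2((Bc[:,0]*Pc[:,1]-Bc[:,1]*Pc[:,0]).sum(),(Bc*Pc).sum())
o=P.mean(0)-Rz(a)[:2,:2]@B.mean(0); print("BED",o,a,"res mm",1e3*(P-B@Rz(a)[:2,:2].T-o))
def pick(L,uv): 
    d=[d for d in L if np.hypot(*(np.array(d["xy"])*[560,420]-uv))<14]; return d[0]["region"].astype(np.float32) if d else None
for n,lab,uv in(("tall","tall_vblock_1",(358,219)),("tall","tall_vblock_1",(359,256)),("gauge","gauge",(366,182)),("rotor","rotor",(141,258))):
    z=.057 if n=="rotor" else 0; p0=list(unproj(top,[uv],z+.03)[0,:2])+[np.pi/2 if n=="rotor" else -.2]
    su=proj(sc,[p0[0],p0[1],.03])[0]
    obs=[(s,m) for s,m in((top,pick(tops[lab],np.array(uv))),(sc,pick(scs.get(lab,[]),su))) if m is not None]
    for k in ([obs]+[[o] for o in obs] if len(obs)>1 else [obs]):
        if k: print(n,[("T" if o[0] is top else "S") for o in k],*fit(k,M[n],p0,z))
a=cv2.resize(I[165:275,335:435],(550,600),interpolation=cv2.INTER_CUBIC); b=cv2.resize(I[205:310,120:165],(250,583),interpolation=cv2.INTER_CUBIC)
c=np.zeros((600,800,3),np.uint8); c[:,:550]=a; c[:583,550:]=b; cv2.imwrite("pics/crop1.png",c[:,:,::-1])
go(.5,-.2,.2,0); print(ctrl.sense()["tcp_rot"])
E
python3 m.py
```

```text
tall_vblock_1 [(0.6, array([357., 254.]), np.int64(221)), (0.56, array([421., 253.]), np.int64(277)), (0.51, array([403., 186.]), np.int64(217)), (0.48, array([357., 222.]), np.int64(239))]
rotor [(0.89, array([137., 258.]), np.int64(791))]
gauge [(0.96, array([366., 179.]), np.int64(471))]
bed [(0.88, array([289., 220.]), np.int64(4410))]
sc tall_vblock_1 [(0.91, array([365., 287.]), np.int64(423)), (0.81, array([305., 267.]), np.int64(395)), (0.77, array([313., 326.]), np.int64(616)), (0.69, array([271., 278.]), np.int64(482))]
sc gauge [(0.61, array([349., 260.]), np.int64(595))]
pad [np.float64(229.43876669546148), np.float64(230.70270449863776)] 188.1125
pad [np.float64(294.9783530837597), np.float64(221.3952329652572)] 371.3
pad [np.float64(301.17394044827677), np.float64(181.9988906537579)] 495.78749999999997
BED [0.5103601  0.03007786] 0.10450561155977574 res mm [[ -5.06027538  19.07423071]
 [  1.6732412  -13.89152844]
 [  3.38703418  -5.18270227]]
tall ['T', 'S'] [ 0.52072733 -0.25574802 -0.47075902] 39.203125 634.0
tall ['T'] [ 0.52140538 -0.25583183 -0.46973904] 10.6054687
[... 216 characters left out ...]
ll ['S'] [ 0.41275946 -0.25435823  0.28333868] 31.62890625 482.0
gauge ['T', 'S'] [ 0.63653843 -0.29052253  0.31894618] 308.7109375 1066.0
gauge ['T'] [ 0.63703195 -0.29087773  0.2844988 ] 160.9140625 471.0
gauge ['S'] [ 0.63554485 -0.29057855  0.43341019] 142.98828125 595.0
rotor ['T'] [0.42114849 0.39569479 1.57024952] 64.953125 791.0
t 1.3 pos [ 0.1499 -0.5551  0.25  ] q [-1.51  0.18  1.61  0.    1.35 -0.21] open 0.0854 F [-0.4  0.3  0.2]
now-axes slide [ 21.53 -12.58   2.5 ] post-turn slide [ 17.5  -17.76   2.5 ] rot [ 0.   -0.    3.02]
[[ 9.65419335e-01  2.60701953e-01  1.35953450e-05]
 [ 2.60701953e-01 -9.65419335e-01 -9.01281324e-06]
 [ 1.07755509e-05  1.22454771e-05 -1.00000000e+00]]
```

View pics/crop1.png

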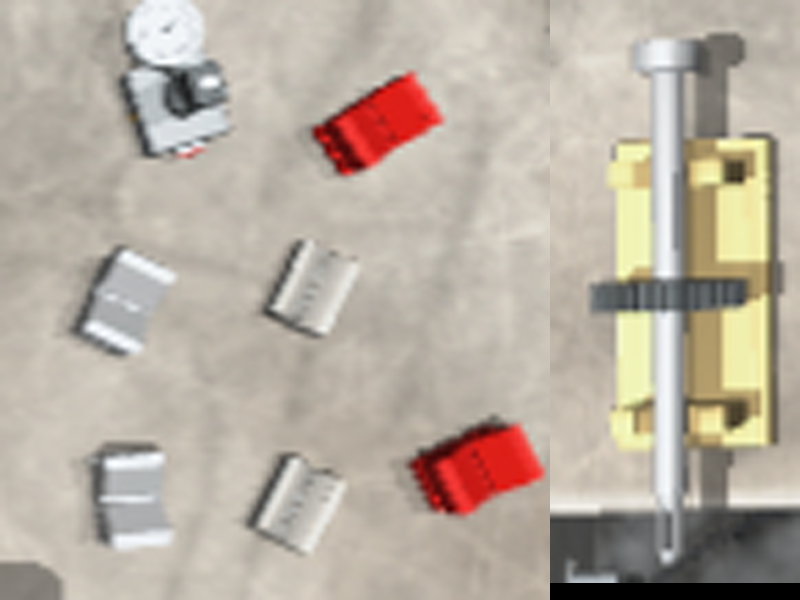

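The crop confirms that the two grey blocks on the left, each with one deep V line, are the tall ones. The low ones are at the middle right, and the gauge's dial points to +x. I'll redo the bed fit from its silhouette and pads, then make the first move.

```bash
cat > bed.py <<'E'
from h import *
def fitbed():
    top=ctrl.snapshot("top"); I=top["pixels"]; m=ctrl.regions_of("bed","top")[0]["region"].astype(np.float32)
    parts=[box(-50,50,-175,125,0,16),box(-50,165,-183,-73,0,16)]
    p,f,n=fit([(top,m)],parts,[.53,.03,.15]); print("sil",p,f,n)
    pads=[box(-35,35,y-26,y+26,21,22) for y in(85,-85)]+[box(80,152,-162,-94,21,22)]
    g=I.min(2).astype(np.float32); sil=cv2.erode(render(top,parts,p),np.ones((5,5)))>.9
    w=np.clip((g-110)/110,0,1)*sil
    p,f,n=fit([(top,w)],pads,p); print("pads",p,f,n)
    return p
if __name__=="__main__": fitbed()
E
python3 bed.py; python3 -c "
from h import *
go(.521,-.255,.2,-.472)"
```

```text
sil [0.50653521 0.01709563 0.18400308] 149.984375 4442.0
pads [0.50606704 0.01555842 0.17717313] 169.113037109375 1860.1182
t 1.4 pos [ 0.1499 -0.5551  0.25  ] q [-1.51  0.18  1.61  0.    1.35 -0.21] open 0.0853 F [ 1.1 -0.2  0.1]
now-axes slide [21.82 -9.65  2.5 ] post-turn slide [  9.7 -21.8   2.5] rot [-0.    0.    8.43]
```

```bash
python3 -m creep '{"slide":[[1,-0.44,0.1],[1,-0.44,0.1],[1,-0.44,0.1],[1,-0.44,0.1],[1,-0.44,0.1]],"rot":[[0,0,0],[0,0,0],[0,0,0],[0,0,0],[0,0,0]],"claw":[1,1,1,1,1]}'
python3 -m creep '{"slide":[[1,-0.44,0.1],[1,-0.44,0.1],[1,-0.44,0.1],[1,-0.44,0.1],[1,-0.44,0.1]],"rot":[[0,0,0],[0,0,0],[0,0,0],[0,0,0],[0,0,0]],"claw":[1,1,1,1,1]}'
python3 -m creep '{"slide":[[1,-0.44,0.1],[1,-0.44,0.1],[1,-0.44,0.1],[1,-0.44,0.1],[1,-0.44,0.1]],"rot":[[0,0,0],[0,0,0],[0,0,0],[0,0,0],[0,0,0]],"claw":[1,1,1,1,1]}'
python3 -m creep '{"slide":[[1,-0.44,0.1],[1,-0.44,0.1],[1,-0.44,0.1],[1,-0.44,0.1],[1,-0.44,0.1]],"rot":[[0,0,0.94],[0,0,0],[0,0,0],[0,0,0],[0,0,0]],"claw":[1,1,1,1,1]}'
python3 -c "
from h import *
go(.521,-.255,.036,-.472)"
```

```text
time: 1.9
tool_pos: [0.2356, -0.486, 0.24]
tcp_rot: [[0.965, 0.261, 0.0], [0.261, -0.965, -0.0], [0.0, 0.0, -1.0]]
contact_force: [0.2, -0.4, 0.5]
opening: 0.0854
grasp_force: 0.0
time: 2.4
tool_pos: [0.3208, -0.4174, 0.23]
tcp_rot: [[0.965, 0.261, 0.0], [0.261, -0.965, -0.0], [0.0, 0.0, -1.0]]
contact_force: [-0.1, 0.1, -0.8]
opening: 0.0855
grasp_force: 0.0
time: 2.9
tool_pos: [0.4059, -0.3489, 0.22]
tcp_rot: [[0.965, 0.261, 0.0], [0.261, -0.965, -0.0], [0.0, 0.0, -1.0]]
contact_force: [-0.9, -0.1, -1.2]
opening: 0.0853
grasp_force: 0.0
time: 3.4
tool_pos: [0.4952, -0.2861, 0.21]
tcp_rot: [[0.984, 0.181, 0.0], [0.181, -0.984, -0.0], [0.0, 0.0, -1.0]]
contact_force: [-0.3, -0.2, -0.0]
opening: 0.0851
grasp_force: 0.0
t 3.4 pos [ 0.4952 -0.2861  0.21  ] q [-0.73  0.21  1.65 -0.    1.28  0.66] open 0.0851 F [-0.3 -0.2 -0. ]
now-axes slide [ 1.55 -1.3   8.7 ] post-turn slide [ 0.44 -1.97  8.7 ] rot [ 0.   -0.    7.49]
```

```bash
python3 -m creep '{"slide":[[0.78,-0.65,0.5],[0.77,-0.65,0.5],[0,0,0.8],[0,0,0.8],[0,0,0.8]],"rot":[[0,0,0],[0,0,0],[0,0,0.94],[0,0,0.94],[0,0,0.94]],"claw":[1,1,1,1,1]}'
python3 -m creep '{"slide":[[0,0,0.8],[0,0,0.8],[0,0,0.8],[0,0,0.5],[0,0,0.3]],"rot":[[0,0,0.94],[0,0,0.94],[0,0,0.94],[0,0,0.94],[0,0,0.91]],"claw":[1,1,1,1,1]}'
python3 -c "
from h import *
go(.521,-.255,.036,-.472)"
```

```text
time: 3.9
tool_pos: [0.5205, -0.2552, 0.1414]
tcp_rot: [[0.998, -0.067, 0.0], [-0.067, -0.998, -0.0], [0.0, 0.0, -1.0]]
contact_force: [-1.3, -0.2, -0.2]
opening: 0.0854
grasp_force: 0.0
time: 4.4
tool_pos: [0.5198, -0.2551, 0.0768]
tcp_rot: [[0.889, -0.458, -0.001], [-0.458, -0.889, 0.001], [-0.002, -0.0, -1.0]]
contact_force: [0.8, -0.4, -0.4]
opening: 0.0855
grasp_force: 0.0
t 4.4 pos [ 0.5198 -0.2551  0.0768] q [-0.66  0.4   1.71 -0.    1.03  1.38] open 0.0855 F [ 0.8 -0.4 -0.4]
now-axes slide [ 0.06 -0.03  2.04] post-turn slide [ 0.05 -0.03  2.04] rot [-0.    0.02 -0.04]
```

```bash
python3 -m creep '{"slide":[[0.06,-0.03,0.8],[0,0,0.8],[0,0,0.44],[0,0,0],[0,0,0]],"rot":[[0,0,0],[0,0,0],[0,0,0],[0,0,0],[0,0,0]],"claw":[1,1,1,1,0.4]}'
python3 -m creep '{"slide":[[0,0,0],[0,0,0],[0,0,0],[0,0,0],[0,0,0]],"rot":[[0,0,0],[0,0,0],[0,0,0],[0,0,0],[0,0,0]],"claw":[0.3,0,0,0,0]}'
python3 -c "
from h import *
b=[.506,.0156,.177]
for y in(.085,-.085):
  P=Rz(b[2])@[0,y,0]+[b[0],b[1],0]; print(P)
  go(P[0],P[1],.16,b[2])"
```

```text
time: 4.9
tool_pos: [0.5216, -0.2555, 0.0369]
tcp_rot: [[0.891, -0.454, -0.0], [-0.454, -0.891, 0.0], [-0.0, -0.0, -1.0]]
contact_force: [0.2, -0.5, 0.4]
opening: 0.073
grasp_force: 0.0
time: 5.4
tool_pos: [0.5222, -0.2562, 0.0382]
tcp_rot: [[0.891, -0.455, 0.001], [-0.455, -0.891, -0.001], [0.002, 0.001, -1.0]]
contact_force: [-1.3, -0.7, 6.0]
opening: 0.0313
grasp_force: 61.5
[0.49103343 0.09927199 0.        ]
t 5.4 pos [ 0.5222 -0.2562  0.0382] q [-0.66  0.47  1.72 -0.    0.96  1.38] open 0.0313 F [-1.3 -0.7  6. ]
now-axes slide [ -9.46 -15.12  -6.12] post-turn slide [  1.6  -17.77  -6.09] rot [ 0.01 -0.02 -7.44]
[ 0.52096657 -0.06807199  0.        ]
t 5.4 pos [ 0.5222 -0.2562  0.0382] q [-0.66  0.47  1.72 -0.    0.96  1.38] open 0.0313 F [-1.3 -0.7  6. ]
now-axes slide [-4.32 -8.35 -6.1 ] post-turn slide [ 1.6  -9.27 -6.09] rot [ 0.01 -0.02 -7.44]
```

```bash
python3 -m creep '{"slide":[[0,0,-0.3],[0,0,-0.6],[0,0,-0.75],[0,0,-0.75],[0,0,-0.75]],"rot":[[0,0,0],[0,0,-0.93],[0,0,-0.93],[0,0,-0.93],[0,0,-0.93]],"claw":[0,0,0,0,0]}'
python3 -m creep '{"slide":[[0,0,-0.75],[0,0,-0.75],[0,0,-0.75],[0,0,-0.75],[0,-0.5,0]],"rot":[[0,0,-0.93],[0,0,-0.93],[0,0,-0.93],[0,0,-0.93],[0,0,0]],"claw":[0,0,0,0,0]}'
python3 -m creep '{"slide":[[0.1,-1,0],[0.1,-1,0],[0.1,-1,0],[0.1,-1,0],[0.1,-1,0]],"rot":[[0,0,0],[0,0,0],[0,0,0],[0,0,0],[0,0,0]],"claw":[0,0,0,0,0]}'
python3 -m creep '{"slide":[[0.1,-1,0],[0.1,-1,0],[0.1,-1,0],[0.1,-1,0],[0.1,-1,0]],"rot":[[0,0,0],[0,0,0],[0,0,0],[0,0,0],[0,0,0]],"claw":[0,0,0,0,0]}'
python3 -m creep '{"slide":[[0.1,-1,0],[0.1,-1,0],[0.1,-1,0],[0.1,-1,0],[0.1,-1,0]],"rot":[[0,0,0],[0,0,0],[0,0,0],[0,0,0],[0,0,0]],"claw":[0,0,0,0,0]}'
python3 -c "
from h import *
go(.4910,.0993,.061,.177)"
```

```text
time: 5.9
tool_pos: [0.5205, -0.2544, 0.0995]
tcp_rot: [[0.99, -0.143, -0.002], [-0.143, -0.99, 0.002], [-0.003, -0.002, -1.0]]
contact_force: [-0.8, 0.5, -5.9]
opening: 0.0312
grasp_force: 60.2
time: 6.4
tool_pos: [0.5205, -0.2465, 0.1616]
tcp_rot: [[0.984, 0.176, 0.002], [0.176, -0.984, -0.002], [0.002, 0.002, -1.0]]
contact_force: [1.2, -0.6, -5.4]
opening: 0.031
grasp_force: 60.4
time: 6.9
tool_pos: [0.5112, -0.1426, 0.1594]
tcp_rot: [[0.984, 0.177, -0.001], [0.177, -0.984, 0.001], [-0.001, -0.001, -1.0]]
contact_force: [0.1, 0.3, -5.7]
opening: 0.0306
grasp_force: 60.3
time: 7.4
tool_pos: [0.5031, -0.0426, 0.1595]
tcp_rot: [[0.984, 0.177, -0.001], [0.177, -0.984, 0.001], [-0.001, -0.001, -1.0]]
contact_force: [-0.2, 0.5, -5.3]
opening: 0.0307
grasp_force: 60.3
time: 7.9
tool_pos: [0.4949, 0.0573, 0.1595]
tcp_rot: [[0.984, 0.177, -0.001], [0.177, -0.984, 0.0], [-0.001, -0.001, -1.0]]
contact_force: [0.6, -0.5, -5.8]
opening: 0.0308
grasp_force: 60.3
t 7.9 pos [0.4949 0.0573 0.1595] q [-0.12  0.12  1.88  0.    1.15  1.27] open 0.0308 F [ 0.6 -0.5 -5.8]
now-axes slide [ 0.18 -2.1   4.93] post-turn slide [ 0.18 -2.1   4.93] rot [-0.01  0.01  0.01]
```

```bash
python3 -m creep '{"slide":[[0.1,-0.8,0],[0.08,-0.8,0],[0,-0.4,0],[0,-0.1,0.6],[0,0,0.8]],"rot":[[0,0,0],[0,0,0],[0,0,0],[0,0,0],[0,0,0]],"claw":[0,0,0,0,0]}'
python3 -m creep '{"slide":[[0,0,0.8],[0,0,0.8],[0,0,0.8],[0,0,0.6],[0,0,0.2]],"rot":[[0,0,0],[0,0,0],[0,0,0],[0,0,0],[0,0,0]],"claw":[0,0,0,0,0]}'
python3 -m creep '{"slide":[[0,0,0],[0,0,0],[0,0,0.1]],"rot":[[0,0,0],[0,0,0],[0,0,0]],"claw":[0,0,0]}'
python3 -c "
from h import *
go(.4910,.0993,.060,.177)"
```

```text
time: 8.4
tool_pos: [0.4927, 0.0974, 0.1319]
tcp_rot: [[0.984, 0.177, 0.002], [0.177, -0.984, -0.0], [0.002, 0.001, -1.0]]
contact_force: [0.2, 0.1, -6.2]
opening: 0.0308
grasp_force: 60.6
time: 8.9
tool_pos: [0.4911, 0.0967, 0.0662]
tcp_rot: [[0.984, 0.176, -0.003], [0.176, -0.984, 0.0], [-0.003, -0.001, -1.0]]
contact_force: [-0.1, 0.6, -5.9]
opening: 0.031
grasp_force: 60.3
time: 9.2
tool_pos: [0.4936, 0.0968, 0.0672]
tcp_rot: [[0.984, 0.176, 0.002], [0.176, -0.984, -0.0], [0.002, 0.001, -1.0]]
contact_force: [0.1, 0.8, -5.0]
opening: 0.0309
grasp_force: 60.3
t 9.2 pos [0.4936 0.0968 0.0672] q [-0.04  0.27  1.91 -0.    0.95  1.35] open 0.0309 F [ 0.1  0.8 -5. ]
now-axes slide [-0.11 -0.14  0.36] post-turn slide [-0.11 -0.14  0.36] rot [ 0.01 -0.03  0.  ]
```

```bash
python3 -m creep '{"slide":[[-0.06,-0.14,0.05],[0,0,0.1],[0,0,0.07],[0,0,0.05],[0,0,0]],"rot":[[0,0,0],[0,0,0],[0,0,0],[0,0,0],[0,0,0]],"claw":[0,0,0,0,0]}'
python3 -m creep '{"slide":[[0,0,0.05],[0,0,0]],"rot":[[0,0,0],[0,0,0]],"claw":[0,0]}'
python3 -c "
from h import *
go(.4910,.0993,.060,.177)"
```

```text
time: 9.7
tool_pos: [0.4908, 0.0994, 0.0606]
tcp_rot: [[0.984, 0.177, -0.0], [0.177, -0.984, -0.0], [-0.0, -0.0, -1.0]]
contact_force: [0.2, 0.2, -5.9]
opening: 0.0314
grasp_force: 60.3
time: 9.9
tool_pos: [0.491, 0.0994, 0.0602]
tcp_rot: [[0.984, 0.176, 0.0], [0.176, -0.984, -0.0], [0.0, 0.0, -1.0]]
contact_force: [-2.5, 0.8, 0.4]
opening: 0.0313
grasp_force: 61.0
t 9.9 pos [0.491  0.0994 0.0602] q [-0.04  0.28  1.92 -0.    0.94  1.36] open 0.0313 F [-2.5  0.8  0.4]
now-axes slide [-0.    0.01  0.01] post-turn slide [-0.    0.01  0.01] rot [ 0. -0.  0.]
```

```bash
python3 -m creep '{"slide":[[0,0,0],[0,0,0],[0,0,0],[0,0,-0.4],[0,0,-0.8]],"rot":[[0,0,0],[0,0,0],[0,0,0],[0,0,0],[0,0,0]],"claw":[0.5,0.8,1,1,1]}'
python3 -m creep '{"slide":[[0,0,-1],[0,0,-1],[0,0.5,-1],[0,1,-0.6],[0,1,0]],"rot":[[0,0,0],[0,0,0],[0,0,0],[0,0,0],[0,0,0]],"claw":[1,1,1,1,1]}'
python3 -c "
from h import *
go(.412,-.256,.13,.1)"
```

```text
time: 10.4
tool_pos: [0.4901, 0.0994, 0.0835]
tcp_rot: [[0.984, 0.176, -0.002], [0.176, -0.984, 0.0], [-0.002, -0.0, -1.0]]
contact_force: [-1.4, -0.9, 0.1]
opening: 0.0852
grasp_force: 0.0
time: 10.9
tool_pos: [0.5015, 0.0498, 0.1589]
tcp_rot: [[0.984, 0.178, 0.005], [0.178, -0.984, -0.001], [0.005, 0.002, -1.0]]
contact_force: [0.2, 0.0, 0.3]
opening: 0.0853
grasp_force: 0.0
t 10.9 pos [0.5015 0.0498 0.1589] q [-0.14  0.12  1.87  0.    1.14  1.26] open 0.0853 F [0.2 0.  0.3]
now-axes slide [-7.13 14.25  1.43] post-turn slide [-5.98 14.77  1.44] rot [ 0.02 -0.06  0.9 ]
```

```bash
python3 -m creep '{"slide":[[-0.48,0.95,0],[-0.48,0.95,0],[-0.48,0.95,0],[-0.48,0.95,0],[-0.48,0.95,0]],"rot":[[0,0,0],[0,0,0],[0,0,0],[0,0,0],[0,0,0]],"claw":[1,1,1,1,1]}'
python3 -m creep '{"slide":[[-0.48,0.95,0],[-0.48,0.95,0],[-0.48,0.95,0],[-0.48,0.95,0],[-0.48,0.95,0]],"rot":[[0,0,0],[0,0,0],[0,0,0],[0,0,0],[0,0,0]],"claw":[1,1,1,1,1]}'
python3 -m creep '{"slide":[[-0.48,0.95,0],[-0.48,0.95,0.1],[-0.48,0.95,0.2],[-0.48,0.95,0.4],[-0.41,0.95,0.7]],"rot":[[0,0,0],[0,0,0],[0,0,0],[0,0,0],[0,0,0.9]],"claw":[1,1,1,1,1]}'
cat > blk.py <<'E'
from h import *
import sys
def blk(uv,z,p0):
    top=ctrl.snapshot("top"); L=ctrl.regions_of("tall_vblock_1","top")
    L=[d for d in L if np.hypot(*(np.array(d["xy"])*[560,420]-uv))<14]
    if L: print(*fit([(top,L[0]["region"].astype(np.float32))],M["tall"],p0,z))
    else: print("none")
    return top
E
python3 -c "
from blk import *
t=ctrl.snapshot('top'); uv=proj(t,[.491,.0993,.06])[0]; blk(uv,.022,[.491,.0993,.177])
cv2.imwrite('pics/t2.png',cv2.resize(t['pixels'][150:290,210:390],(720,560),interpolation=cv2.INTER_CUBIC)[:,:,::-1])
go(.412,-.256,.036,.1)"
```

```text
time: 11.4
tool_pos: [0.4692, -0.0526, 0.1566]
tcp_rot: [[0.984, 0.177, 0.001], [0.177, -0.984, -0.0], [0.001, 0.001, -1.0]]
contact_force: [-0.1, 0.8, -0.1]
opening: 0.0853
grasp_force: 0.0
time: 11.9
tool_pos: [0.4387, -0.1547, 0.1566]
tcp_rot: [[0.984, 0.177, 0.001], [0.177, -0.984, -0.001], [0.001, 0.001, -1.0]]
contact_force: [0.1, -0.6, -0.0]
opening: 0.0852
grasp_force: 0.0
time: 12.4
tool_pos: [0.4101, -0.2571, 0.1291]
tcp_rot: [[0.995, 0.098, 0.002], [0.098, -0.995, -0.002], [0.002, 0.003, -1.0]]
contact_force: [1.2, 0.8, -1.0]
opening: 0.0851
grasp_force: 0.0
[0.49180136 0.10178291 0.14629499] 9.33984375 209.0
t 12.55 pos [ 0.4091 -0.2559  0.1277] q [-0.81  0.13  1.94  0.    1.08  0.67] open 0.0857 F [ 0.5  0.2 -0.1]
now-axes slide [0.14 0.02 4.59] post-turn slide [0.14 0.02 4.59] rot [-0.01  0.01 -0.03]
```

View pics/t2.png

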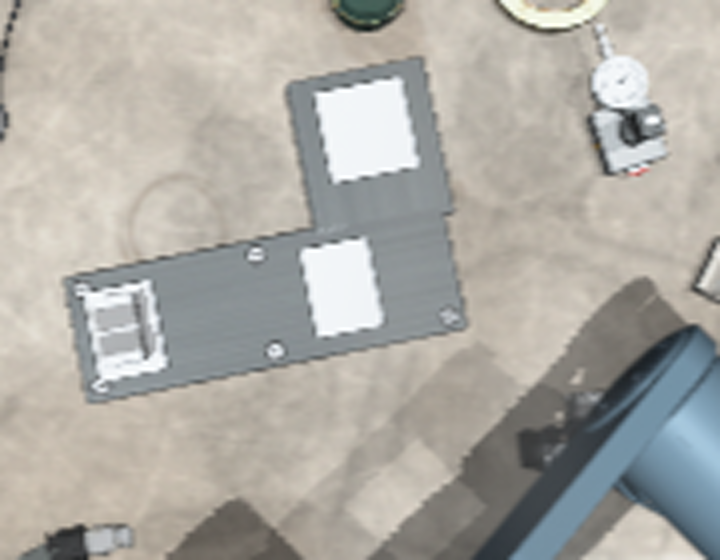

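Pad 1 (crop px 125,330) now carries the upright, centred block. Next I pick block 2, with a quick check of the bed pose against the pad corners read from this crop.

```bash
python3 -m creep '{"slide":[[0.1,0,0.8],[0,0,0.8],[0,0,0.8],[0,0,0.8],[0,0,0.8]],"rot":[[0,0,0],[0,0,0],[0,0,0],[0,0,0],[0,0,0]],"claw":[1,1,1,1,1]}'
python3 -m creep '{"slide":[[0,0,0.55],[0,0,0],[0,0,0],[0,0,0],[0,0,0]],"rot":[[0,0,0],[0,0,0],[0,0,0],[0,0,0],[0,0,0]],"claw":[1,1,0.4,0.3,0]}'
python3 -m creep '{"slide":[[0,0,0],[0,0,0],[0,0,0]],"rot":[[0,0,0],[0,0,0],[0,0,0]],"claw":[0,0,0]}'
python3 -c "
from h import *
t=ctrl.snapshot('top')
q=lambda L:[210-.375+np.mean([a for a,b in L])/4,150-.375+np.mean([b for a,b in L])/4]
P=unproj(t,[q([(80,293),(150,280),(168,367),(98,382)]),q([(301,250),(368,237),(384,324),(317,340)]),q([(315,94),(402,77),(420,166),(333,183)])],.022)
b=[.506,.0156,.177]
for p,o in zip(P,([0,.085,0],[0,-.085,0],[.116,-.128,0])): print(p,Rz(b[2])@o+[b[0],b[1],0])
go(.521,-.0681,.16,.177)"
```

```text
time: 13.05
tool_pos: [0.4124, -0.2546, 0.0482]
tcp_rot: [[0.995, 0.101, 0.001], [0.101, -0.995, -0.001], [0.001, 0.001, -1.0]]
contact_force: [0.6, -0.3, 0.5]
opening: 0.0855
grasp_force: 0.0
time: 13.55
tool_pos: [0.4122, -0.2557, 0.0377]
tcp_rot: [[0.995, 0.099, 0.001], [0.099, -0.995, -0.001], [0.001, 0.001, -1.0]]
contact_force: [-1.1, -0.9, 0.8]
opening: 0.0442
grasp_force: 0.0
time: 13.85
tool_pos: [0.4125, -0.2564, 0.0379]
tcp_rot: [[0.995, 0.099, 0.002], [0.099, -0.995, -0.002], [0.002, 0.002, -1.0]]
contact_force: [-0.5, -1.2, 4.5]
opening: 0.0313
grasp_force: 60.1
[0.49097251 0.09942022 0.022     ] [0.49103343 0.09927199 0.        ]
[ 0.5203681  -0.06917457  0.022     ] [ 0.52096657 -0.06807199  0.        ]
[ 0.64205385 -0.09130604  0.022     ] [ 0.64272554 -0.08997521  0.        ]
t 13.9 pos [ 0.4125 -0.2564  0.038 ] q [-0.8   0.3   1.96 -0.    0.88  0.67] open 0.031 F [-0.3 -0.8  6. ]
now-axes slide [ 6.34 -8.82 -6.11] post-turn slide [ 7.   -8.31 -6.1 ] rot [ 0.03 -0.02 -0.9 ]
```

```bash
python3 -m creep '{"slide":[[0,0,-0.3],[0,0,-0.7],[0,0,-1],[0,0,-1],[0,0,-1]],"rot":[[0,0,0],[0,0,-0.9],[0,0,0],[0,0,0],[0,0,0]],"claw":[0,0,0,0,0]}'
python3 -m creep '{"slide":[[0.4,-0.45,-1],[0.76,-0.9,-1],[0.76,-0.9,-0.1],[0.76,-0.9,0],[0.76,-0.9,0]],"rot":[[0,0,0],[0,0,0],[0,0,0],[0,0,0],[0,0,0]],"claw":[0,0,0,0,0]}'
python3 -m creep '{"slide":[[0.76,-0.9,0],[0.76,-0.9,0],[0.76,-0.9,0],[0.76,-0.9,0],[0.5,-0.6,0]],"rot":[[0,0,0],[0,0,0],[0,0,0],[0,0,0],[0,0,0]],"claw":[0,0,0,0,0]}'
python3 -c "
from h import *
go(.5207,-.0688,.060,.177)"
```

```text
time: 14.4
tool_pos: [0.4106, -0.2541, 0.1167]
tcp_rot: [[0.984, 0.176, -0.002], [0.176, -0.984, 0.002], [-0.002, -0.003, -1.0]]
contact_force: [0.4, -0.5, -5.9]
opening: 0.0308
grasp_force: 60.2
time: 14.9
tool_pos: [0.4644, -0.1619, 0.1582]
tcp_rot: [[0.984, 0.176, -0.002], [0.176, -0.984, 0.001], [-0.002, -0.002, -1.0]]
contact_force: [0.2, -0.3, -5.8]
opening: 0.031
grasp_force: 60.6
time: 15.4
tool_pos: [0.5192, -0.0663, 0.1578]
tcp_rot: [[0.984, 0.177, -0.003], [0.177, -0.984, 0.002], [-0.002, -0.002, -1.0]]
contact_force: [0.1, 1.0, -6.3]
opening: 0.0309
grasp_force: 60.5
t 15.4 pos [ 0.5192 -0.0663  0.1578] q [-0.35  0.17  1.82  0.    1.16  1.04] open 0.0309 F [ 0.1  1.  -6.3]
now-axes slide [0.06 0.15 4.89] post-turn slide [0.05 0.14 4.89] rot [-0.02  0.03  0.01]
```

```bash
python3 -m creep '{"slide":[[0.04,0.12,0.6],[0,0,0.8],[0,0,0.8],[0,0,0.8],[0,0,0.8]],"rot":[[0,0,0],[0,0,0],[0,0,0],[0,0,0],[0,0,0]],"claw":[0,0,0,0,0]}'
python3 -m creep '{"slide":[[0,0,0.5],[0,0,0.2],[0,0,0],[0,0,0],[0,0,0]],"rot":[[0,0,0],[0,0,0],[0,0,0],[0,0,0],[0,0,0]],"claw":[0,0,0,0,0]}'
python3 -c "
from h import *
go(.5207,-.0688,.060,.177)"
```

```text
time: 15.9
tool_pos: [0.5195, -0.0707, 0.0808]
tcp_rot: [[0.984, 0.176, -0.003], [0.176, -0.984, 0.001], [-0.003, -0.001, -1.0]]
contact_force: [-0.4, 0.3, -5.9]
opening: 0.0313
grasp_force: 60.6
time: 16.4
tool_pos: [0.5218, -0.0707, 0.0696]
tcp_rot: [[0.984, 0.177, 0.001], [0.177, -0.984, -0.001], [0.001, 0.001, -1.0]]
contact_force: [0.6, -0.4, -5.3]
opening: 0.031
grasp_force: 60.4
t 16.4 pos [ 0.5218 -0.0707  0.0696] q [-0.36  0.31  1.85 -0.    0.97  1.03] open 0.031 F [ 0.6 -0.4 -5.3]
now-axes slide [-0.04 -0.1   0.48] post-turn slide [-0.04 -0.1   0.48] rot [ 0.01 -0.02  0.01]
```

```bash
python3 -m creep '{"slide":[[-0.04,-0.1,0.15],[0,0,0.15],[0,0,0.1],[0,0,0.05],[0,0,0.03]],"rot":[[0,0,0],[0,0,0],[0,0,0],[0,0,0],[0,0,0]],"claw":[0,0,0,0,0]}'
python3 -m creep '{"slide":[[0,0,0.03],[0,0,0]],"rot":[[0,0,0],[0,0,0]],"claw":[0,0]}'
python3 -c "
from h import *
go(.5207,-.0688,.060,.177)"
```

```text
time: 16.9
tool_pos: [0.5198, -0.0685, 0.06]
tcp_rot: [[0.984, 0.177, -0.001], [0.177, -0.984, 0.0], [-0.001, -0.0, -1.0]]
contact_force: [-7.5, 2.1, 11.3]
opening: 0.0313
grasp_force: 62.3
time: 17.1
tool_pos: [0.5198, -0.0685, 0.06]
tcp_rot: [[0.984, 0.177, -0.001], [0.177, -0.984, 0.0], [-0.001, -0.0, -1.0]]
contact_force: [-8.7, 2.7, 10.4]
opening: 0.0312
grasp_force: 62.6
t 17.1 pos [ 0.5198 -0.0685  0.06  ] q [-0.36  0.33  1.86 -0.    0.95  1.04] open 0.0312 F [-8.7  2.7 10.4]
now-axes slide [ 0.04  0.02 -0.  ] post-turn slide [ 0.04  0.02 -0.  ] rot [-0.    0.01  0.01]
```

```bash
python3 -m creep '{"slide":[[0,0,-0.02],[0,0,0],[0,0,0],[0,0,-0.4],[0,0,-0.8]],"rot":[[0,0,0],[0,0,0],[0,0,0],[0,0,0],[0,0,0]],"claw":[0.5,0.8,1,1,1]}'
python3 -m creep '{"slide":[[0,0,-1],[0,0,-1],[0,0,-1],[0,-0.5,-1],[0,-1,-1]],"rot":[[0,0,0],[0,0,0],[0,0,0],[0,0,0],[0,0,0]],"claw":[1,1,1,1,1]}'
python3 -c "
from h import *
go(.421,.396,.20,np.pi/2)"
```

```text
time: 17.6
tool_pos: [0.5191, -0.0683, 0.0825]
tcp_rot: [[0.984, 0.176, -0.002], [0.176, -0.984, 0.001], [-0.002, -0.001, -1.0]]
contact_force: [0.4, 0.5, 0.4]
opening: 0.0851
grasp_force: 0.0
time: 18.1
tool_pos: [0.5151, -0.0398, 0.1845]
tcp_rot: [[0.985, 0.175, 0.001], [0.175, -0.985, -0.001], [0.001, 0.001, -1.0]]
contact_force: [0.5, 0.6, -0.6]
opening: 0.0854
grasp_force: 0.0
t 18.1 pos [ 0.5151 -0.0398  0.1845] q [-0.31  0.12  1.82 -0.    1.2   1.09] open 0.0854 F [ 0.5  0.6 -0.6]
now-axes slide [ -0.82 -22.28  -0.79] post-turn slide [21.79 -4.7  -0.77] rot [  0.02  -0.   -15.99]
```

```bash
python3 -m creep '{"slide":[[0,-1,-0.1],[0,-1,-0.1],[0,-1,-0.1],[0,-1,-0.1],[0,-1,-0.1]],"rot":[[0,0,0],[0,0,0],[0,0,0],[0,0,0],[0,0,0]],"claw":[1,1,1,1,1]}'
python3 -m creep '{"slide":[[-0.05,-1,0],[-0.05,-1,0],[-0.05,-1,0],[-0.05,-1,0],[-0.05,-1,0]],"rot":[[0,0,0],[0,0,0],[0,0,0],[0,0,0],[0,0,0]],"claw":[1,1,1,1,1]}'
python3 -m creep '{"slide":[[-0.05,-1,0],[-0.05,-1,0],[-0.05,-1,0],[-0.05,-1,0],[-0.05,-1,0]],"rot":[[0,0,0],[0,0,0],[0,0,0],[0,0,0],[0,0,0]],"claw":[1,1,1,1,1]}'
python3 -m creep '{"slide":[[-0.05,-1,0],[-0.05,-1,0],[-0.05,-1,0],[-0.05,-1,0],[0,-1,0]],"rot":[[0,0,0],[0,0,0],[0,0,0],[0,0,0],[0,0,0]],"claw":[1,1,1,1,1]}'
python3 -m creep '{"slide":[[0,-0.7,0],[0,-0.5,0],[0,0,0],[0,0,0],[0,0,0]],"rot":[[0,0,-1],[0,0,-1],[0,0,-1],[0,0,-1],[0,0,-1]],"claw":[1,1,1,1,1]}'
python3 -m creep '{"slide":[[0,0,0],[0,0,0],[0,0,0],[0,0,0.4],[0,0,0.4]],"rot":[[0,0,-1],[0,0,-1],[0,0,-1],[0,0,-1],[0,0,-1]],"claw":[1,1,1,1,1]}'
python3 -m creep '{"slide":[[0,0,0.4],[0,0,0.4],[0,0,0.4],[0,0,0.4],[0,0,0.4]],"rot":[[0,0,-1],[0,0,-1],[0,0,-1],[0,0,-1],[0,0,-1]],"claw":[1,1,1,1,1]}'
python3 -c "
from blk import *
go(.421,.396,.13,np.pi/2)
t=ctrl.snapshot('top')
cv2.imwrite('pics/t3.png',cv2.resize(t['pixels'][150:310,100:340],(780,520),interpolation=cv2.INTER_CUBIC)[:,:,::-1])
for c in((.4910,.0993),(.5207,-.0688)): blk(proj(t,[*c,.06])[0],.022,[*c,.177])"
```

```text
time: 18.6
tool_pos: [0.497, 0.0601, 0.1938]
tcp_rot: [[0.984, 0.176, 0.001], [0.176, -0.984, -0.0], [0.001, 0.0, -1.0]]
contact_force: [-0.5, 0.1, -0.6]
opening: 0.0852
grasp_force: 0.0
time: 19.1
tool_pos: [0.4744, 0.1577, 0.1936]
tcp_rot: [[0.984, 0.176, 0.001], [0.176, -0.984, 0.0], [0.001, 0.0, -1.0]]
contact_force: [0.4, -0.5, -0.9]
opening: 0.0855
grasp_force: 0.0
time: 19.6
tool_pos: [0.4518, 0.2553, 0.1936]
tcp_rot: [[0.984, 0.176, 0.001], [0.176, -0.984, 0.0], [0.001, -0.0, -1.0]]
contact_force: [-0.4, 0.1, -0.3]
opening: 0.0853
grasp_force: 0.0
time: 20.1
tool_pos: [0.4302, 0.353, 0.1936]
tcp_rot: [[0.984, 0.177, 0.001], [0.177, -0.984, 0.0], [0.001, -0.0, -1.0]]
contact_force: [0.5, 0.5, 0.1]
opening: 0.0851
grasp_force: 0.0
time: 20.6
tool_pos: [0.4252, 0.3758, 0.1935]
tcp_rot: [[0.815, 0.579, 0.0], [0.579, -0.815, 0.0], [0.0, 0.0, -1.0]]
contact_force: [0.2, -0.3, 0.2]
opening: 0.0857
grasp_force: 0.0
time: 21.1
tool_pos: [0.4256, 0.3758, 0.1777]
tcp_rot: [[0.494, 0.869, 0.001], [0.869, -0.494, 0.001], [0.001, 0.001, -1.0]]
contact_force: [-0.0, 1.1, -0.1]
opening: 0.0856
grasp_force: 0.0
time: 21.6
tool_pos: [0.4254, 0.3757, 0.1372]
tcp_rot: [[0.081, 0.997, 0.001], [0.997, -0.081, 0.0], [0.0, 0.0, -1.0]]
contact_force: [0.5, 0.0, -0.1]
opening: 0.0856
grasp_force: 0.0
t 21.6 pos [0.4254 0.3757 0.1372] q [0.51 0.29 1.72 0.   1.13 0.6 ] open 0.0856 F [ 0.5  0.  -0.1]
now-axes slide [ 0.99 -0.3   0.36] post-turn slide [ 1.01 -0.22  0.36] rot [ 0.01 -0.   -0.93]
[0.49049534 0.10352413 0.1629845 ] 18.30078125 181.0
[ 0.5195667  -0.06590858  0.16370016] 11.5 182.0
```

View pics/t3.png

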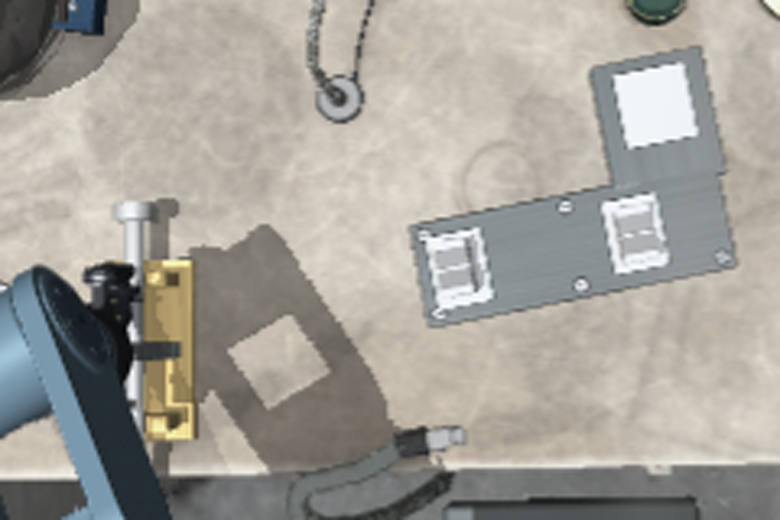

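Both blocks stand upright on their pads (crop px 458,270 and 636,235), and the rotor is in its cradle (155,350). Next I grasp the gear.

```bash
python3 -m creep '{"slide":[[0.5,-0.1,0],[0.5,-0.15,0],[0,0,0.4],[0,0,0.6],[0,0,0.6]],"rot":[[0,0,-0.93],[0,0,0],[0,0,0],[0,0,0],[0,0,0]],"claw":[1,1,1,1,1]}'
python3 -m creep '{"slide":[[0,0,0.5],[0,0,0.2],[0,0,0]],"rot":[[0,0,0],[0,0,0],[0,0,0]],"claw":[1,1,1]}'
python3 -c "
from h import *
go(.421,.396,.09,np.pi/2)"
```

```text
time: 22.35
tool_pos: [0.4208, 0.3954, 0.1037]
tcp_rot: [[0.004, 1.0, -0.0], [1.0, -0.004, -0.0], [-0.0, -0.0, -1.0]]
contact_force: [-0.4, -1.6, -0.6]
opening: 0.0854
grasp_force: 0.0
time: 22.65
tool_pos: [0.4206, 0.3952, 0.0897]
tcp_rot: [[0.004, 1.0, -0.002], [1.0, -0.004, -0.001], [-0.001, -0.002, -1.0]]
contact_force: [0.0, -0.2, -0.6]
opening: 0.0853
grasp_force: 0.0
t 22.65 pos [0.4206 0.3952 0.0897] q [ 0.55  0.38  1.71 -0.    1.05  0.55] open 0.0853 F [ 0.  -0.2 -0.6]
now-axes slide [ 0.04  0.02 -0.01] post-turn slide [ 0.04  0.02 -0.01] rot [-0.02  0.01 -0.04]
```

```bash
python3 -m creep '{"slide":[[0,0,0],[0,0,0],[0,0,0],[0,0,0],[0,0,0]],"rot":[[0,0,0],[0,0,0],[0,0,0],[0,0,0],[0,0,0]],"claw":[0.5,0.3,0.25,0.2,0]}'
python3 -m creep '{"slide":[[0,0,0],[0,0,0],[0,0,0],[0,0,-0.1],[0,0,-0.2]],"rot":[[0,0,0],[0,0,0],[0,0,0],[0,0,0],[0,0,0]],"claw":[0,0,0,0,0]}'
python3 -c "
from h import *
go(.506,.015,.2,.177)"
```

```text
time: 23.15
tool_pos: [0.4213, 0.3959, 0.0915]
tcp_rot: [[0.003, 1.0, 0.0], [1.0, -0.003, 0.0], [0.0, 0.0, -1.0]]
contact_force: [-1.4, -0.5, 0.8]
opening: 0.0139
grasp_force: 59.3
time: 23.65
tool_pos: [0.4198, 0.3949, 0.0954]
tcp_rot: [[0.004, 1.0, -0.003], [1.0, -0.004, -0.002], [-0.002, -0.003, -1.0]]
contact_force: [-0.7, -0.7, -6.5]
opening: 0.0139
grasp_force: 58.5
t 23.65 pos [0.4198 0.3949 0.0954] q [0.55 0.37 1.71 0.   1.06 0.55] open 0.0139 F [-0.7 -0.7 -6.5]
now-axes slide [-18.99   4.36  -5.21] post-turn slide [ 0.9  19.46 -5.23] rot [-0.02  0.04 15.93]
```

```bash
python3 -m creep '{"slide":[[0,0,-0.5],[0,0,-0.9],[0,0,-1],[0,0,-1],[0,0,-1]],"rot":[[0,0,0],[0,0,0],[0,0,0],[0,0,0.2],[0,0,0.5]],"claw":[0,0,0,0,0]}'
python3 -m creep '{"slide":[[0,0,-0.7],[0,0,-0.2],[0,0,0],[0,0,0],[0,0,0]],"rot":[[0,0,0.8],[0,0,0.9],[0,0,1],[0,0,1],[0,0,1]],"claw":[0,0,0,0,0]}'
python3 -m creep '{"slide":[[0,0,0],[0,0,0],[0,0,0],[0,0,0],[0,0,0]],"rot":[[0,0,1],[0,0,1],[0,0,1],[0,0,1],[0,0,1]],"claw":[0,0,0,0,0]}'
python3 -m creep '{"slide":[[0,0,0],[0,0,0],[0,0,0],[0,0,0],[0,0,0]],"rot":[[0,0,1],[0,0,1],[0,0,0.9],[0,0,0.6],[0,0,0.3]],"claw":[0,0,0,0,0]}'
python3 -c "
from h import *
go(.506,.015,.2,.177)"
```

```text
time: 24.15
tool_pos: [0.4206, 0.3954, 0.1857]
tcp_rot: [[0.066, 0.998, -0.001], [0.998, -0.066, -0.001], [-0.001, -0.001, -1.0]]
contact_force: [-0.4, -0.3, -6.7]
opening: 0.0134
grasp_force: 58.9
time: 24.65
tool_pos: [0.4207, 0.3954, 0.203]
tcp_rot: [[0.46, 0.888, -0.001], [0.888, -0.46, -0.0], [-0.001, -0.001, -1.0]]
contact_force: [0.2, -0.7, -6.1]
opening: 0.0139
grasp_force: 58.9
time: 25.15
tool_pos: [0.4207, 0.3955, 0.2029]
tcp_rot: [[0.792, 0.61, -0.001], [0.61, -0.792, -0.0], [-0.001, -0.0, -1.0]]
contact_force: [-0.1, 0.4, -5.5]
opening: 0.0139
grasp_force: 58.9
time: 25.65
tool_pos: [0.4208, 0.3955, 0.2029]
tcp_rot: [[0.947, 0.321, -0.001], [0.321, -0.947, -0.0], [-0.001, 0.0, -1.0]]
contact_force: [0.6, 0.5, -6.0]
opening: 0.014
grasp_force: 58.9
t 25.65 pos [0.4208 0.3955 0.2029] q [0.55 0.23 1.65 0.   1.27 1.79] open 0.014 F [ 0.6  0.5 -6. ]
now-axes slide [-2.07 19.39  0.15] post-turn slide [ 0.85 19.48  0.14] rot [0.   0.01 1.71]
```

```bash
python3 -m creep '{"slide":[[0,0,0],[0,0,0],[0,0.3,0],[0.05,0.6,0],[0.05,1,0]],"rot":[[0,0,0.9],[0,0,0.6],[0,0,0.22],[0,0,0],[0,0,0]],"claw":[0,0,0,0,0]}'
python3 -m creep '{"slide":[[0.05,1,0],[0.05,1,0],[0.05,1,0],[0.05,1,0],[0.05,1,0]],"rot":[[0,0,0],[0,0,0],[0,0,0],[0,0,0],[0,0,0]],"claw":[0,0,0,0,0]}'
python3 -m creep '{"slide":[[0.05,1,0],[0.05,1,0],[0.05,1,0],[0.05,1,0],[0.05,1,0]],"rot":[[0,0,0],[0,0,0],[0,0,0],[0,0,0],[0,0,0]],"claw":[0,0,0,0,0]}'
python3 -m creep '{"slide":[[0.05,1,0],[0.05,1,0],[0.05,1,0],[0.05,1,0],[0.05,0.8,0]],"rot":[[0,0,0],[0,0,0],[0,0,0],[0,0,0],[0,0,0]],"claw":[0,0,0,0,0]}'
python3 -m creep '{"slide":[[0,0.5,0],[0,0.3,0],[0,0,0],[0,0,0]],"rot":[[0,0,0],[0,0,0],[0,0,0],[0,0,0]],"claw":[0,0,0,0]}'
python3 -c "
from h import *
go(.5054,.0155,.1077,.174)"
```

```text
time: 26.15
tool_pos: [0.4299, 0.3582, 0.203]
tcp_rot: [[0.984, 0.18, -0.0], [0.18, -0.984, -0.0], [-0.0, -0.0, -1.0]]
contact_force: [0.2, -0.6, -5.8]
opening: 0.0135
grasp_force: 58.9
time: 26.65
tool_pos: [0.4527, 0.2594, 0.2031]
tcp_rot: [[0.984, 0.178, 0.0], [0.178, -0.984, -0.0], [0.0, 0.0, -1.0]]
contact_force: [0.3, 0.6, -6.9]
opening: 0.0136
grasp_force: 58.9
time: 27.15
tool_pos: [0.4752, 0.1619, 0.2031]
tcp_rot: [[0.984, 0.178, 0.0], [0.178, -0.984, -0.0], [0.0, 0.0, -1.0]]
contact_force: [0.6, 0.3, -5.8]
opening: 0.0136
grasp_force: 58.9
time: 27.65
tool_pos: [0.497, 0.0681, 0.2031]
tcp_rot: [[0.984, 0.178, 0.0], [0.178, -0.984, -0.001], [-0.0, 0.001, -1.0]]
contact_force: [0.1, 0.3, -6.9]
opening: 0.0138
grasp_force: 59.0
time: 28.05
tool_pos: [0.4998, 0.0546, 0.203]
tcp_rot: [[0.984, 0.178, -0.0], [0.178, -0.984, 0.0], [-0.0, -0.0, -1.0]]
contact_force: [1.0, -0.3, -6.3]
opening: 0.0136
grasp_force: 59.0
t 28.05 pos [0.4998 0.0546 0.203 ] q [-0.13  0.07  1.83  0.    1.24  1.26] open 0.0136 F [ 1.  -0.3 -6.3]
now-axes slide [-0.07  1.98  4.76] post-turn slide [-0.06  1.98  4.76] rot [-0.01  0.    0.05]
```

```bash
python3 -m creep '{"slide":[[-0.03,0.8,0],[-0.03,0.8,0],[0,0.3,0],[0,0.08,0],[0,0,0.5]],"rot":[[0,0,0.05],[0,0,0],[0,0,0],[0,0,0],[0,0,0]],"claw":[0,0,0,0,0]}'
python3 -m creep '{"slide":[[0,0,0.8],[0,0,0.8],[0,0,0.8],[0,0,0.6],[0,0,0.3]],"rot":[[0,0,0],[0,0,0],[0,0,0],[0,0,0],[0,0,0]],"claw":[0,0,0,0,0]}'
python3 -m creep '{"slide":[[0,0,0],[0,0,0],[0,0,0]],"rot":[[0,0,0],[0,0,0],[0,0,0]],"claw":[0,0,0]}'
python3 -c "
from h import *
go(.5054,.0155,.108,.174)
s=ctrl.snapshot('scene'); cv2.imwrite('pics/s4.png',cv2.resize(s['pixels'][150:300,180:380],(800,600),interpolation=cv2.INTER_CUBIC)[:,:,::-1])"
```

```text
time: 28.55
tool_pos: [0.5068, 0.0154, 0.194]
tcp_rot: [[0.985, 0.173, 0.003], [0.173, -0.985, -0.0], [0.003, 0.001, -1.0]]
contact_force: [0.3, -0.0, -6.4]
opening: 0.0137
grasp_force: 59.3
time: 29.05
tool_pos: [0.5047, 0.0159, 0.1252]
tcp_rot: [[0.985, 0.174, -0.003], [0.174, -0.985, 0.001], [-0.002, -0.001, -1.0]]
contact_force: [-0.5, -0.1, -6.8]
opening: 0.0141
grasp_force: 59.2
time: 29.35
tool_pos: [0.5065, 0.015, 0.1279]
tcp_rot: [[0.985, 0.173, 0.002], [0.173, -0.985, -0.0], [0.002, 0.001, -1.0]]
contact_force: [0.0, 0.1, -5.5]
opening: 0.0139
grasp_force: 59.2
t 29.35 pos [0.5065 0.015  0.1279] q [-0.2   0.18  1.88  0.    1.08  1.19] open 0.0139 F [ 0.   0.1 -5.5]
now-axes slide [-0.05 -0.03  0.99] post-turn slide [-0.05 -0.03  0.99] rot [ 0.01 -0.02 -0.  ]
```

View pics/s4.png

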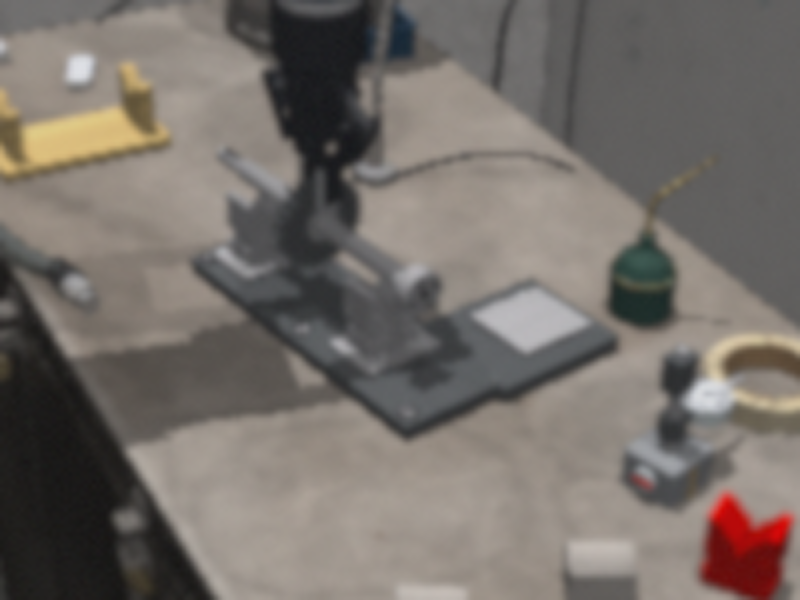

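The shaft (crop px 230,155 to 420,285) hovers in line over both Vs, with its flange toward the corner. Next I lower it gently.

```bash
python3 -m creep '{"slide":[[-0.02,-0.02,0.25],[0,0,0.25],[0,0,0.2],[0,0,0.1],[0,0,0.05]],"rot":[[0,0,0],[0,0,0],[0,0,0],[0,0,0],[0,0,0]],"claw":[0,0,0,0,0]}'
python3 -m creep '{"slide":[[0,0,0.05],[0,0,0],[0,0,0]],"rot":[[0,0,0],[0,0,0],[0,0,0]],"claw":[0,0,0]}'
python3 -c "
from h import *
go(.5054,.0155,.108,.174)"
```

```text
time: 29.9
tool_pos: [0.5067, 0.0154, 0.1108]
tcp_rot: [[0.985, 0.172, 0.003], [0.172, -0.985, 0.0], [0.003, 0.0, -1.0]]
contact_force: [2.6, 1.5, 2.6]
opening: 0.0141
grasp_force: 60.4
time: 30.2
tool_pos: [0.5071, 0.0153, 0.1103]
tcp_rot: [[0.985, 0.173, 0.004], [0.173, -0.985, -0.0], [0.004, 0.001, -1.0]]
contact_force: [6.1, 1.0, 2.3]
opening: 0.0136
grasp_force: 60.6
t 30.2 pos [0.5071 0.0153 0.1103] q [-0.2   0.21  1.89  0.    1.04  1.19] open 0.0136 F [6.1 1.  2.3]
now-axes slide [-0.08 -0.02  0.11] post-turn slide [-0.08 -0.02  0.11] rot [ 0.01 -0.05 -0.  ]
```

```bash
python3 -m creep '{"slide":[[0.06,0,0.02],[0.04,0,0.04],[0,0,0.03],[0,0,0],[0,0,0]],"rot":[[0,0,0],[0,0,0],[0,0,0],[0,0,0],[0,0,0]],"claw":[0,0,0,0,0]}'
python3 -c "
from h import *
go(.5054,.0155,.108,.174)"
```

```text
time: 30.7
tool_pos: [0.5084, 0.0157, 0.1091]
tcp_rot: [[0.985, 0.172, 0.002], [0.172, -0.985, -0.0], [0.002, 0.001, -1.0]]
contact_force: [-1.1, 2.0, 14.7]
opening: 0.0138
grasp_force: 62.4
t 30.7 pos [0.5084 0.0157 0.1091] q [-0.2   0.21  1.89  0.    1.04  1.19] open 0.0138 F [-1.1  2.  14.7]
now-axes slide [-0.15 -0.01  0.06] post-turn slide [-0.15 -0.01  0.06] rot [ 0.01 -0.02 -0.01]
```

```bash
python3 -m creep '{"slide":[[0,0,-0.03],[0,0,0],[0,0,0],[0,0,0],[0,0,-0.3]],"rot":[[0,0,0],[0,0,0],[0,0,0],[0,0,0],[0,0,0]],"claw":[0.2,0.35,0.5,0.7,0.8]}'
python3 -m creep '{"slide":[[0,0,-0.8],[0,0,-1],[0,0,-1],[0,0.5,-1],[0.3,1,-1]],"rot":[[0,0,0],[0,0,0],[0,0,0],[0,0,0],[0,0,0]],"claw":[1,1,1,1,1]}'
python3 -c "
from h import *
go(.6365,-.2905,.21,.3)"
```

```text
time: 31.2
tool_pos: [0.5062, 0.0159, 0.1129]
tcp_rot: [[0.985, 0.173, -0.003], [0.173, -0.985, 0.0], [-0.003, -0.001, -1.0]]
contact_force: [-0.2, -0.1, -0.1]
opening: 0.068
grasp_force: 0.0
time: 31.7
tool_pos: [0.5177, -0.012, 0.2108]
tcp_rot: [[0.985, 0.175, -0.001], [0.175, -0.985, 0.0], [-0.001, -0.0, -1.0]]
contact_force: [1.7, -0.9, 0.0]
opening: 0.0854
grasp_force: 0.0
t 31.7 pos [ 0.5177 -0.012   0.2108] q [-0.25  0.09  1.79  0.    1.26  1.14] open 0.0854 F [ 1.7 -0.9  0. ]
now-axes slide [ 3.42 14.75  0.03] post-turn slide [ 1.56 15.06  0.04] rot [-0.01  0.01 -1.42]
```

```bash
python3 -c "
from h import *
t=ctrl.snapshot('top'); I=t['pixels']
T=[(round(d['confidence'],2),np.array(d['xy'])*[560,420]) for d in ctrl.tip_of('gauge_tip','top')]; print(T)
g=ctrl.tip_of('gauge','top')[0]['xy']*np.array([560,420]); print('base',unproj(t,[g],0)[0])
m=ctrl.regions_of('gauge','top')[0]['region']; print(m.sum(),g)
for c,uv in T: print(c,unproj(t,[uv],.0527)[0])
crop=t['pixels'][140:205,335:405]; cv2.imwrite('pics/g5.png',cv2.resize(crop,(560,520),interpolation=cv2.INTER_CUBIC)[:,:,::-1])
for yaw in (.2,.3,.4):
  R=Rz(yaw+np.pi)
  P=np.array([[-86,0,52.7],[-25,-23,34],[-25,23,34],[25,-23,34],[25,23,34],[0,0,114]])/1e3
  print(yaw,np.round((proj(t,P@R.T+[.6365,-.2905,0])-[335,140]+.5)*8).astype(int).tolist())"
```

```text
[(0.66, array([358.512, 153.888])), (0.45, array([266.112, 228.312]))]
base [ 0.63295996 -0.29674052  0.        ]
466 [366.576 184.506]
0.66 [ 0.72122637 -0.26497795  0.0527    ]
0.45 [0.5008217  0.02022561 0.0527    ]
0.2 [[214, 116], [184, 291], [300, 265], [214, 418], [330, 391], [299, 315]]
0.3 [[193, 122], [179, 299], [292, 261], [221, 422], [335, 384], [299, 315]]
0.4 [[172, 130], [175, 306], [284, 258], [230, 425], [339, 376], [299, 315]]
```

View pics/g5.png

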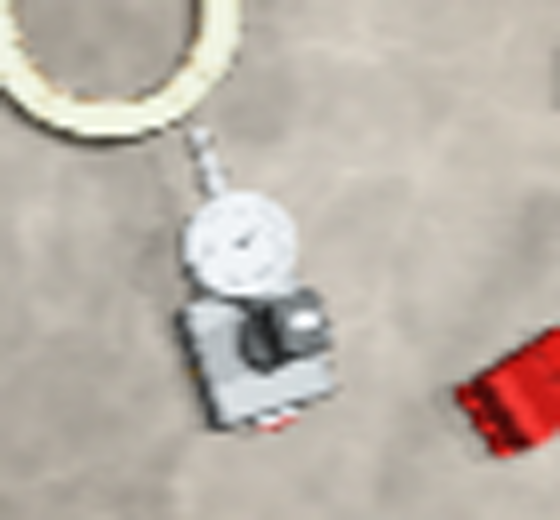

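The crop shows base corners at (183,308), (217,425) and (333,385), clamp at (303,315) and plunger tip at (198,130). That gives the gauge at about (0.635, -0.2905) with yaw π+0.285.

```bash
python3 -m creep '{"slide":[[0.22,1,0],[0.22,1,0],[0.22,1,0],[0.22,1,0],[0.22,1,0]],"rot":[[0,0,0],[0,0,0],[0,0,0],[0,0,0],[0,0,0]],"claw":[1,1,1,1,1]}'
python3 -m creep '{"slide":[[0.22,1,0],[0.22,1,0],[0.22,1,0],[0.22,1,0],[0.22,1,0]],"rot":[[0,0,0],[0,0,0],[0,0,0],[0,0,0],[0,0,0]],"claw":[1,1,1,1,1]}'
python3 -m creep '{"slide":[[0.22,1,0],[0.22,1,0],[0.22,1,0],[0.22,0.8,0],[0.1,0.5,0]],"rot":[[0,0,0],[0,0,0],[0,0,0],[0,0,-0.6],[0,0,-0.67]],"claw":[1,1,1,1,1]}'
python3 -m creep '{"slide":[[0,0,0],[0,0,0]],"rot":[[0,0,0],[0,0,0]],"claw":[1,1]}'
python3 -c "
from h import *
go(.635,-.2905,.1,.285)"
```

```text
time: 32.4
tool_pos: [0.5575, -0.1084, 0.2091]
tcp_rot: [[0.985, 0.173, -0.001], [0.173, -0.985, 0.001], [-0.001, -0.001, -1.0]]
contact_force: [1.2, 0.3, 0.9]
opening: 0.0854
grasp_force: 0.0
time: 32.9
tool_pos: [0.5968, -0.2038, 0.2095]
tcp_rot: [[0.985, 0.173, -0.0], [0.173, -0.985, 0.0], [-0.0, -0.0, -1.0]]
contact_force: [0.9, -0.0, 0.4]
opening: 0.0856
grasp_force: 0.0
time: 33.4
tool_pos: [0.6313, -0.2856, 0.2092]
tcp_rot: [[0.959, 0.282, -0.0], [0.282, -0.959, -0.0], [-0.0, -0.0, -1.0]]
contact_force: [-0.0, -0.2, 0.3]
opening: 0.0855
grasp_force: 0.0
time: 33.6
tool_pos: [0.6308, -0.2836, 0.2092]
tcp_rot: [[0.96, 0.279, -0.001], [0.279, -0.96, 0.001], [-0.0, -0.001, -1.0]]
contact_force: [0.1, 0.5, 0.2]
opening: 0.0853
grasp_force: 0.0
t 33.6 pos [ 0.6308 -0.2836  0.2092] q [-0.59  0.47  1.32  0.    1.35  0.69] open 0.0853 F [0.1 0.5 0.2]
now-axes slide [0.11 0.4  5.46] post-turn slide [0.1  0.39 5.46] rot [-0.01  0.01 -0.03]
```

```bash
python3 -m creep '{"slide":[[0.1,0.4,0.3],[0,0,0.8],[0,0,0.8],[0,0,0.8],[0,0,0.8]],"rot":[[0,0,0],[0,0,0],[0,0,0],[0,0,0],[0,0,0]],"claw":[1,1,1,1,1]}'
python3 -m creep '{"slide":[[0,0,0.8],[0,0,0.7],[0,0,0.4],[0,0,0],[0,0,0]],"rot":[[0,0,0],[0,0,0],[0,0,0],[0,0,0],[0,0,0]],"claw":[1,1,0.8,0.5,0.35]}'
python3 -m creep '{"slide":[[0,0,0],[0,0,0],[0,0,0],[0,0,0],[0,0,0]],"rot":[[0,0,0],[0,0,0],[0,0,0],[0,0,0],[0,0,0]],"claw":[0.3,0.25,0.2,0,0]}'
python3 -c "
from h import *
b=[.506,.015,.174]; P=Rz(b[2])@[.116,-.128,0]+[b[0],b[1],0]; print(P)
go(P[0],P[1],.23,b[2]+np.pi)"
```

```text
time: 34.1
tool_pos: [0.6346, -0.2896, 0.1373]
tcp_rot: [[0.96, 0.281, -0.002], [0.281, -0.96, 0.001], [-0.001, -0.002, -1.0]]
contact_force: [-0.9, -0.0, -0.4]
opening: 0.0855
grasp_force: 0.0
time: 34.6
tool_pos: [0.6355, -0.2905, 0.1021]
tcp_rot: [[0.96, 0.281, 0.0], [0.281, -0.96, -0.0], [0.0, 0.0, -1.0]]
contact_force: [0.3, -0.8, 0.2]
opening: 0.0439
grasp_force: 0.0
time: 35.1
tool_pos: [0.6358, -0.2909, 0.103]
tcp_rot: [[0.96, 0.281, 0.002], [0.281, -0.96, -0.001], [0.001, 0.002, -1.0]]
contact_force: [0.3, -0.3, 4.8]
opening: 0.0171
grasp_force: 59.5
[ 0.6424082  -0.09098491  0.        ]
t 35.1 pos [ 0.6358 -0.2909  0.103 ] q [-0.6   0.59  1.37 -0.    1.18  0.69] open 0.0171 F [ 0.3 -0.3  4.8]
now-axes slide [ 3.13 -9.49 -6.36] post-turn slide [ 2.05 -9.79 -6.35] rot [ 0.02 -0.02  1.27]
```

```bash
python3 -m creep '{"slide":[[0,0,-0.3],[0,0,-0.7],[0,0,-1],[0,0,-1],[0,0,-1]],"rot":[[0,0,0],[0,0,0],[0,0,0],[0,0,-0.2],[0,0,-0.5]],"claw":[0,0,0,0,0]}'
python3 -m creep '{"slide":[[0,0,-0.9],[0,0,-0.5],[0,0,0],[0,0,0],[0,0,0]],"rot":[[0,0,-0.8],[0,0,-1],[0,0,-1],[0,0,-1],[0,0,-1]],"claw":[0,0,0,0,0]}'
python3 -m creep '{"slide":[[0,0,0],[0,0,0],[0,0,0],[0,0,0],[0,0,0]],"rot":[[0,0,-1],[0,0,-1],[0,0,-1],[0,0,-1],[0,0,-1]],"claw":[0,0,0,0,0]}'
python3 -m creep '{"slide":[[0,0,0],[0,0,0],[0,0,0],[0,0,0],[0,0,0]],"rot":[[0,0,-1],[0,0,-1],[0,0,-1],[0,0,-1],[0,0,-1]],"claw":[0,0,0,0,0]}'
python3 -m creep '{"slide":[[0,0,0],[0,0,0],[0,0,0],[0,0,0],[0,0,0]],"rot":[[0,0,-1],[0,0,-1],[0,0,-1],[0,0,-1],[0,0,-1]],"claw":[0,0,0,0,0]}'
python3 -m creep '{"slide":[[0,0,0],[0,0,0],[0,0,0],[0,0,0],[0,0,0]],"rot":[[0,0,-1],[0,0,-1],[0,0,-1],[0,0,-1],[0,0,-1]],"claw":[0,0,0,0,0]}'
python3 -m creep '{"slide":[[0,0,0],[0,0,0],[0,0,0],[0,0,0],[0,0,0]],"rot":[[0,0,-1],[0,0,-1],[0,0,-1],[0,0,-1],[0,0,-1]],"claw":[0,0,0,0,0]}'
python3 -m creep '{"slide":[[0,0,0],[0,0,0],[0,0,0],[0,0,0],[0,0,0]],"rot":[[0,0,-1],[0,0,-1],[0,0,-0.7],[0,0,-0.4],[0,0,0]],"claw":[0,0,0,0,0]}'
python3 -c "
from h import *
go(.6424,-.0910,.2,.174+np.pi)"
```

```text
time: 35.6
tool_pos: [0.6345, -0.2897, 0.182]
tcp_rot: [[0.94, 0.34, -0.002], [0.34, -0.94, 0.001], [-0.001, -0.002, -1.0]]
contact_force: [0.2, -0.9, -4.6]
opening: 0.0172
grasp_force: 58.9
time: 36.1
tool_pos: [0.6345, -0.2897, 0.2095]
tcp_rot: [[0.719, 0.695, -0.002], [0.695, -0.719, 0.001], [-0.0, -0.002, -1.0]]
contact_force: [-0.4, -0.1, -5.9]
opening: 0.0169
grasp_force: 58.9
time: 36.6
tool_pos: [0.6345, -0.2897, 0.2093]
tcp_rot: [[0.358, 0.934, -0.002], [0.934, -0.358, 0.001], [0.001, -0.002, -1.0]]
contact_force: [-0.0, -0.4, -5.9]
opening: 0.017
grasp_force: 58.9
time: 37.1
tool_pos: [0.6345, -0.2897, 0.2093]
tcp_rot: [[-0.07, 0.998, -0.002], [0.998, 0.07, 0.001], [0.001, -0.002, -1.0]]
contact_force: [0.5, -0.4, -5.5]
opening: 0.0172
grasp_force: 58.9
time: 37.6
tool_pos: [0.6346, -0.2897, 0.2093]
tcp_rot: [[-0.485, 0.874, -0.002], [0.874, 0.485, 0.001], [0.002, -0.001, -1.0]]
contact_force: [0.6, -0.1, -5.6]
opening: 0.0172
grasp_force: 58.9
time: 38.1
tool_pos: [0.6345, -0.2897, 0.2093]
tcp_rot: [[-0.809, 0.587, -0.002], [0.587, 0.809, 0.001], [0.002, 0.0, -1.0]]
contact_force: [0.6, 0.1, -4.7]
opening: 0.0173
grasp_force: 58.9
time: 38.6
tool_pos: [0.6345, -0.2897, 0.2093]
tcp_rot: [[-0.982, 0.19, -0.002], [0.19, 0.982, 0.001], [0.002, 0.001, -1.0]]
contact_force: [0.9, -0.5, -6.1]
opening: 0.0169
grasp_force: 58.9
time: 39.1
tool_pos: [0.6347, -0.2898, 0.2093]
tcp_rot: [[-0.997, -0.076, -0.002], [-0.076, 0.997, 0.001], [0.001, 0.001, -1.0]]
contact_force: [0.3, 0.5, -6.5]
opening: 0.017
grasp_force: 58.9
t 39.1 pos [ 0.6347 -0.2898  0.2093] q [-0.6   0.48  1.3   0.    1.36 -2.24] open 0.017 F [ 0.3  0.5 -6.5]
now-axes slide [-1.14  9.88  0.48] post-turn slide [-2.1   9.72  0.46] rot [ 0.02 -0.02 -1.13]
```

```bash
python3 -m creep '{"slide":[[0,0,0],[0,0,0],[-0.1,0.5,0],[-0.2,0.9,0],[-0.2,0.9,0]],"rot":[[0,0,-0.6],[0,0,-0.53],[0,0,0],[0,0,0],[0,0,0]],"claw":[0,0,0,0,0]}'
python3 -m creep '{"slide":[[-0.2,0.9,0],[-0.2,0.9,0],[-0.2,0.9,0],[-0.2,0.9,0],[-0.2,0.9,0]],"rot":[[0,0,0],[0,0,0],[0,0,0],[0,0,0],[0,0,0]],"claw":[0,0,0,0,0]}'
python3 -m creep '{"slide":[[-0.2,0.9,0],[-0.2,0.9,0],[-0.2,0.7,0],[0,0.3,0],[0,0,0]],"rot":[[0,0,0],[0,0,0],[0,0,0],[0,0,0],[0,0,0]],"claw":[0,0,0,0,0]}'
python3 -c "
from h import *
go(.6424,-.0910,.145,.174+np.pi)
s=ctrl.snapshot('scene'); cv2.imwrite('pics/s6.png',cv2.resize(s['pixels'][150:300,180:380],(800,600),interpolation=cv2.INTER_CUBIC)[:,:,::-1])"
```

```text
time: 39.6
tool_pos: [0.6369, -0.2412, 0.2096]
tcp_rot: [[-0.985, -0.172, -0.001], [-0.172, 0.985, 0.001], [0.0, 0.001, -1.0]]
contact_force: [-0.0, 0.5, -5.5]
opening: 0.0172
grasp_force: 59.0
time: 40.1
tool_pos: [0.6413, -0.1494, 0.2099]
tcp_rot: [[-0.985, -0.173, 0.0], [-0.173, 0.985, -0.0], [-0.0, -0.0, -1.0]]
contact_force: [0.4, -0.0, -6.3]
opening: 0.017
grasp_force: 59.0
time: 40.6
tool_pos: [0.6433, -0.093, 0.2098]
tcp_rot: [[-0.985, -0.174, -0.0], [-0.174, 0.985, -0.0], [0.0, -0.0, -1.0]]
contact_force: [-0.2, -1.1, -5.3]
opening: 0.0168
grasp_force: 59.2
t 40.6 pos [ 0.6433 -0.093   0.2098] q [-0.33  0.38  1.44 -0.    1.32 -2.07] open 0.0168 F [-0.2 -1.1 -5.3]
now-axes slide [0.02 0.11 3.24] post-turn slide [0.02 0.11 3.24] rot [-0.   -0.    0.01]
```

View pics/s6.png

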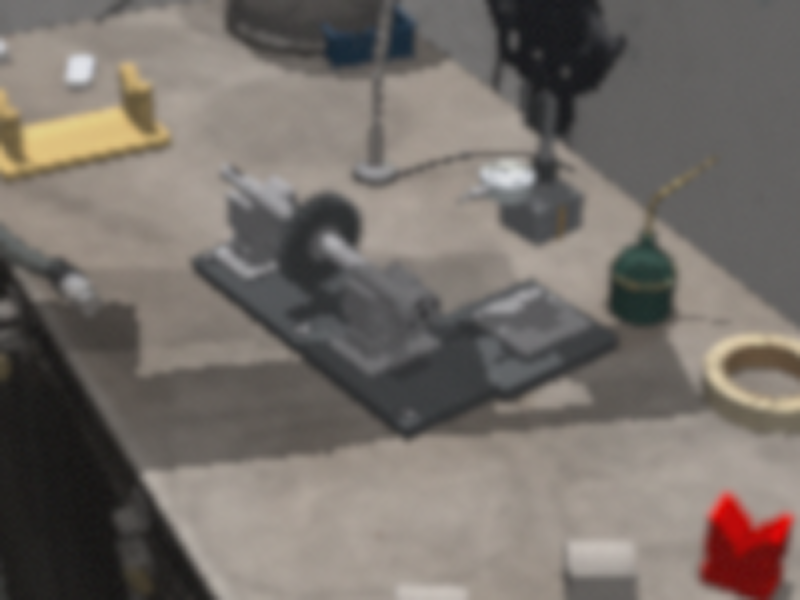

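The shaft rests in both Vs with the gear free (crop px 320,240) and the flange at the corner (425,305). The gauge hangs over its pad with the plunger toward the flange. Next I lower it.

```bash
python3 -m creep '{"slide":[[0,0.1,0.4],[0,0,0.7],[0,0,0.7],[0,0,0.7],[0,0,0.5]],"rot":[[0,0,0],[0,0,0],[0,0,0],[0,0,0],[0,0,0]],"claw":[0,0,0,0,0]}'
python3 -m creep '{"slide":[[0,0,0.3],[0,0,0.2],[0,0,0],[0,0,0],[0,0,0]],"rot":[[0,0,0],[0,0,0],[0,0,0],[0,0,0],[0,0,0]],"claw":[0,0,0,0,0]}'
python3 -c "
from h import *
go(.6424,-.0910,.125,.174+np.pi)"
```

```text
time: 41.15
tool_pos: [0.6419, -0.0919, 0.1471]
tcp_rot: [[-0.985, -0.173, -0.003], [-0.173, 0.985, 0.001], [0.003, 0.001, -1.0]]
contact_force: [0.4, 0.6, -6.0]
opening: 0.0172
grasp_force: 59.1
time: 41.65
tool_pos: [0.6435, -0.0921, 0.1407]
tcp_rot: [[-0.985, -0.173, 0.001], [-0.173, 0.985, -0.0], [-0.001, -0.001, -1.0]]
contact_force: [0.6, 0.2, -5.8]
opening: 0.0168
grasp_force: 59.1
t 41.65 pos [ 0.6435 -0.0921  0.1407] q [-0.32  0.45  1.49  0.    1.2  -2.07] open 0.0168 F [ 0.6  0.2 -5.8]
now-axes slide [0.05 0.06 0.78] post-turn slide [0.05 0.06 0.78] rot [-0.01  0.02 -0.  ]
```

```bash
python3 -m creep '{"slide":[[0,0.05,0.25],[0,0,0.2],[0,0,0.15],[0,0,0.05],[0,0,0.03]],"rot":[[0,0,0],[0,0,0],[0,0,0],[0,0,0],[0,0,0]],"claw":[0,0,0,0,0]}'
python3 -m creep '{"slide":[[0,0,0.03],[0,0,0.03],[0,0,0]],"rot":[[0,0,0],[0,0,0],[0,0,0]],"claw":[0,0,0]}'
python3 -c "
from h import *
go(.6424,-.0910,.125,.174+np.pi)"
```

```text
time: 42.15
tool_pos: [0.6427, -0.0909, 0.1259]
tcp_rot: [[-0.985, -0.173, -0.0], [-0.173, 0.985, 0.0], [0.0, 0.0, -1.0]]
contact_force: [0.1, -0.4, -6.5]
opening: 0.0171
grasp_force: 59.1
time: 42.45
tool_pos: [0.6429, -0.091, 0.1251]
tcp_rot: [[-0.985, -0.173, 0.0], [-0.173, 0.985, -0.0], [-0.0, -0.0, -1.0]]
contact_force: [0.2, -0.4, -5.9]
opening: 0.0168
grasp_force: 59.3
t 42.45 pos [ 0.6429 -0.091   0.1251] q [-0.32  0.47  1.5  -0.    1.17 -2.07] open 0.0168 F [ 0.2 -0.4 -5.9]
now-axes slide [0.03 0.01 0.01] post-turn slide [0.03 0.01 0.01] rot [-0.  0. -0.]
```

```bash
python3 -m creep '{"slide":[[0,0,0.04],[0,0,0.04],[0,0,0.03],[0,0,0]],"rot":[[0,0,0],[0,0,0],[0,0,0],[0,0,0]],"claw":[0,0,0,0]}'
python3 -c "
from h import *
go(.6424,-.0910,.125,.174+np.pi)"
```

```text
time: 42.85
tool_pos: [0.6433, -0.091, 0.125]
tcp_rot: [[-0.985, -0.173, 0.001], [-0.173, 0.985, -0.0], [-0.001, -0.001, -1.0]]
contact_force: [-4.7, 2.2, 8.2]
opening: 0.017
grasp_force: 61.1
t 42.85 pos [ 0.6433 -0.091   0.125 ] q [-0.32  0.47  1.5  -0.    1.17 -2.07] open 0.017 F [-4.7  2.2  8.2]
now-axes slide [0.04 0.01 0.  ] post-turn slide [0.04 0.01 0.  ] rot [-0.01  0.01  0.  ]
```

```bash
python3 -m creep '{"slide":[[0,0,-0.04],[0,0,0],[0,0,0],[0,0,0],[0,0,-0.3]],"rot":[[0,0,0],[0,0,0],[0,0,0],[0,0,0],[0,0,0]],"claw":[0.35,0.5,0.7,0.9,1]}'
python3 -m creep '{"slide":[[0,0,-0.8],[0,0,-1],[0,0,-1],[0,0,-1],[0,-0.5,-1]],"rot":[[0,0,0],[0,0,0],[0,0,0],[0,0,0],[0,0,0]],"claw":[1,1,1,1,1]}'
python3 -m creep '{"slide":[[0.5,-1,0],[0.7,-1,0],[0.7,-1,0],[0.7,-1,0],[0.7,-1,0]],"rot":[[0,0,0],[0,0,0],[0,0,0],[0,0,0],[0,0,0]],"claw":[1,1,1,1,1]}'
python3 -m creep '{"slide":[[0.7,-1,0],[0.7,-1,0],[0.7,-1,0],[0.7,-1,0],[0.7,-1,0]],"rot":[[0,0,0],[0,0,0],[0,0,0],[0,0,0],[0,0,0]],"claw":[1,1,1,1,1]}'
python3 -m creep '{"slide":[[0.7,-1,0],[0.7,-1,0],[0.7,-0.5,0],[0,0,0],[0,0,0]],"rot":[[0,0,0],[0,0,0],[0,0,0],[0,0,0],[0,0,0]],"claw":[1,1,1,1,1]}'
cat > fin.py <<'E'
from h import *
from blk import blk
t=ctrl.snapshot("top")
cv2.imwrite('pics/f1.png',cv2.resize(t['pixels'][150:270,210:350],(700,600),interpolation=cv2.INTER_CUBIC)[:,:,::-1])
for l,z in(("gauge_tip",.0747),("flange",.0747),("rotor",.0747),("gauge",.022)):
    for d in ctrl.tip_of(l,"top"): 
        X=unproj(t,[np.array(d["xy"])*[560,420]],z)[0]; print(l,round(d["confidence"],2),X[:2],"bed mm",(1e3*(Rz(.175).T@(X-[.506,.015,0])))[:2].round(1))
b=[.506,.015,.175]; f=lambda o:np.round(((proj(t,Rz(b[2])@(np.array(o)/1e3)+[b[0],b[1],0])[0]+.5-[210,150])*5)).astype(int)
for n,o in(("tip",(30,-128,74.7)),("rim",(18,-128,74.7)),("gaugetop",(116,-128,136)),("gear",(0,0,74.7)),("corners",(91,-151,56)),("",(91,-105,56)),("",(141,-151,56)),("",(141,-105,56)),("keyend",(0,140,74.7)),("flend",(0,-136,74.7))): print(n,f(o))
E
python3 fin.py; python3 -c "
from h import *
go(.5,-.3,.2,.174)
s=ctrl.snapshot('scene'); cv2.imwrite('pics/s7.png',cv2.resize(s['pixels'][165:285,205:365],(800,600),interpolation=cv2.INTER_CUBIC)[:,:,::-1])"
```

```text
time: 43.35
tool_pos: [0.6422, -0.0908, 0.1287]
tcp_rot: [[-0.985, -0.173, -0.002], [-0.173, 0.985, 0.001], [0.002, 0.001, -1.0]]
contact_force: [0.1, -0.5, -0.9]
opening: 0.0836
grasp_force: 0.0
time: 43.85
tool_pos: [0.6448, -0.1, 0.2282]
tcp_rot: [[-0.985, -0.174, 0.001], [-0.174, 0.985, -0.0], [-0.001, -0.0, -1.0]]
contact_force: [0.4, 0.1, -0.3]
opening: 0.0854
grasp_force: 0.0
time: 44.35
tool_pos: [0.5967, -0.2117, 0.2274]
tcp_rot: [[-0.985, -0.173, 0.002], [-0.173, 0.985, -0.001], [-0.001, -0.001, -1.0]]
contact_force: [0.3, 0.0, -0.3]
opening: 0.085
grasp_force: 0.0
time: 44.85
tool_pos: [0.545, -0.3225, 0.2274]
tcp_rot: [[-0.985, -0.173, 0.001], [-0.173, 0.985, -0.001], [-0.001, -0.001, -1.0]]
contact_force: [0.3, -0.4, -0.1]
opening: 0.0854
grasp_force: 0.0
time: 45.35
tool_pos: [0.5125, -0.3776, 0.2262]
tcp_rot: [[-0.985, -0.172, 0.001], [-0.172, 0.985, 0.0], [-0.001, -0.0, -1.0]]
contact_force: [0.6, -0.3, 0.3]
opening: 0.0854
grasp_force: 0.0
gauge_tip 0.62 [ 0.56009616 -0.1109339 ] bed mm [  31.3 -133.4]
flange 0.57 [ 0.52695594 -0.11826029] bed mm [  -2.6 -134.9]
rotor 0.63 [0.5062731 0.0282555] bed mm [ 2.6 13. ]
gauge 0.62 [ 0.64747816 -0.09023188] bed mm [ 121.  -128.3]
tip [492 293]
rim [496 313]
gaugetop [470 139]
gear [291 384]
corners [508 189]
 [433 203]
 [491 108]
 [417 123]
keyend [ 59 430]
flend [516 340]
t 45.6 pos [ 0.513  -0.377   0.2257] q [-0.82  0.34  1.47  0.    1.34 -2.57] open 0.0854 F [-1.   0.  -0.5]
now-axes slide [-0.03  3.9   1.28] post-turn slide [-0.02  3.9   1.28] rot [0.   0.   0.01]
```

View pics/f1.png

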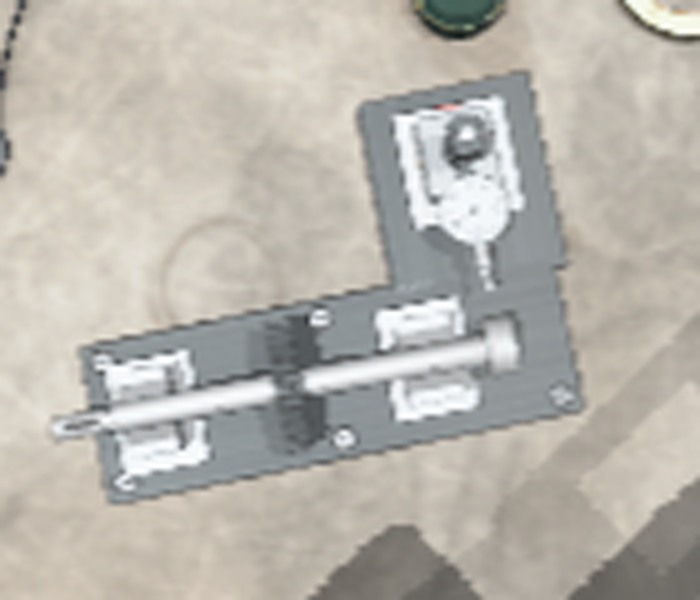

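View pics/s7.png

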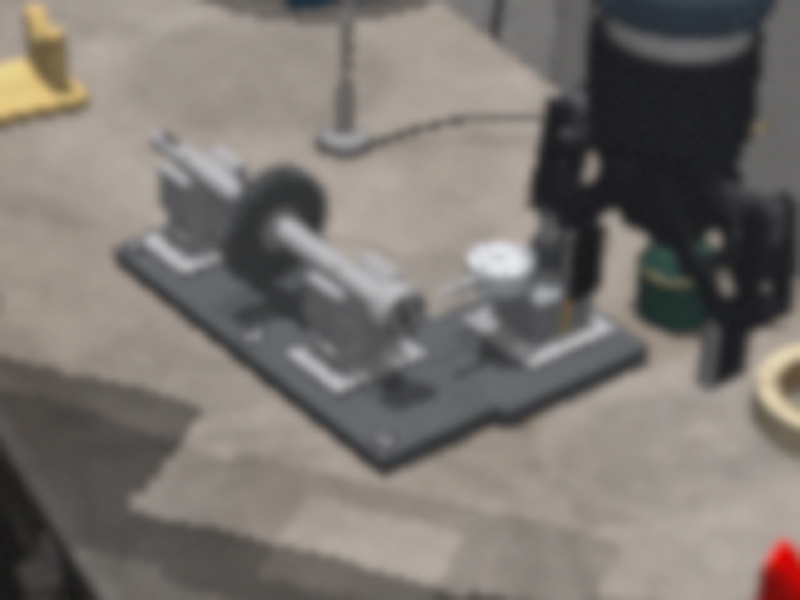

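The top view shows the shaft in both Vs with the gear midway (px 291,384) and the flange at the corner (500,342). The gauge stands on its pad with its tip near (489,288), square to the flange. I'll zoom once on the gap.

```bash
python3 - <<'E'
from h import *
t=ctrl.snapshot("top"); I=t['pixels']
c=cv2.resize(I[186:230,290:324],(544,704)[::1],interpolation=cv2.INTER_CUBIC)[:592]
cv2.imwrite('pics/z.png',c[:,:,::-1])
f=lambda o:np.round((proj(t,Rz(.175)@(np.array(o)/1e3)+[.506,.015,0])[0]+.5-[290,186])*16).astype(int)
for o in((30,-128,74.7),(18,-120,74.7),(18,-136,74.7),(0,-136,92.7),(-18,-120,74.7),(-18,-136,74.7)): print(o,f(o))
E
```

```text
(30, -128, 74.7) [296 362]
(18, -120, 74.7) [266 433]
(18, -136, 74.7) [351 417]
(0, -136, 92.7) [377 507]
(-18, -120, 74.7) [305 624]
(-18, -136, 74.7) [389 607]
```

View pics/z.png

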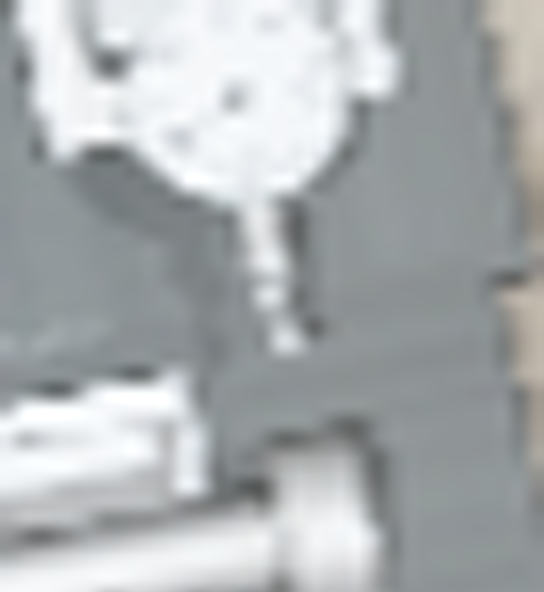

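The tip at (288,350) is about 13–14 mm from the rim (row ~425), and its line meets the flange's width. That is within the resolution of the nominal 12 mm, so I hand in.

```bash
python3 -c "
from workcell import ctrl
print(ctrl.sign_off())"
```

```text
the job is handed in; nothing more can be done
None
```

The job is handed in at about 46 s of the 93 s: both tall V-blocks are on the long-arm pads, the shaft is in their Vs with the flange at the corner, and the gauge, placed last, points squarely at the rim with the gap measuring about 13–15 mm in the picture (nominal 12).

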